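# Free a robot vacuum's battery and put it on charge

### The arm

A 6-joint arm with a two-finger parallel gripper is mounted at the origin on the work surface. World frame = base frame: x ahead of the robot, y to its left, z up, the work surface at z = 0. Lengths are in m, angles in rad, forces in N, time in s.
With the tool pointing down it reaches from about 0.325 to 0.9 m from the base axis. Payload 6.1 kg.
Tool frame: the origin (TCP) lies midway between the tips of the shut fingers; the grasp point (between the pads) lies 19 mm behind it (grip_point_offset is the distance from the TCP to the grasp point, in m); z points along the fingers, y is the line along which they close (so a half turn about z gives the same grasp; the last joint's range is limited). The gripper opens to 87 mm and grips with 3 to 60 N. Pads are 19 mm wide; open, the fingers measure 117 mm over their backs; the gripper's body (75 mm by 190 mm) begins 51 mm behind the grasp point.
Start: joints at [-1.461, 0.22, 1.526, -0, 1.395, -0.126], TCP at [0.146, -0.608, 0.223] pointing down, gripper open.
Joint ranges: [-2.98, 2.98], [-0.91, 2.08], [0.09, 2.57], [-1.24, 4.39], [0.2, 2.65], [-2.68, 2.68]. Speed limits (rad/s): [2.57, 2.57, 3.01, 3.14, 3.14, 3.14].

### API

Orientations are given as a rotation vector (axis times angle).
In Python, from workcell import * gives the robot as it stands.
- The arm moves only by the tool move_arm, never from a script. Its argument "deltas" is a list of rows, each an object with "jaw": the opening, from 0 (shut) to 1 (fully open); "dp": the shift along the tool's x, y, z each as a share of 0.03 m, from -1 to 1, a list of three; "turn": the turn about the tool's z as a share of 6 degrees, from -1 to 1. A call has 1 to 12 rows; each row shifts and turns the commanded pose from where the row before left it, along the tool's axes as they then stand; what a row does not reach is not made up. A row lasts 1/12 s, in which the tool goes at most 41.7 mm and 7.16 degrees, less where a joint would pass 70% of its speed; a pose out of reach is approached as far as the arm can. A call with a number of a shift or a turn outside -1 to 1 is refused whole. A call with a gripper value outside its range is refused whole. The fingers move at their own pace and stop on an object; "squeeze" is the grip in N (left out, the last holds). Time passes only in rows, so rows that do not move let the fingers close. It gives the time, the measured TCP pose, the force, the opening and the grip force at its end, in the units of the state.
- get_state(): the state, without advancing time (a new reading comes with each control period).
- snapshot(name): name is "scene" or "top" or "wrist"; returns the picture (480x640x3 uint8, red, green, blue); there is no depth.
- calibration(name): a dict with "vfov" (degrees; the focal length in pixels is half the picture's height over the tangent of half this angle, whatever the lens; pixels are square), "cx", "cy" (the principal point, pixels), "R" (3x3) and "t" (3): a world point X has camera coordinates R X + t; the wrist camera has in their place "hand_eye" (4x4, takes a point from camera to tool coordinates, whose origin is the TCP and whose axes are the flange's). Camera axes: x right, y down, z forward; pixel columns grow to the right and rows downward; lengths in m; the calibration is good to about 2 mm. The wrist camera is an equidistant fisheye: a pixel r from the principal point sees the ray r / f radians off the axis. A picture is of the moment at which its call begins: read the wrist's pose just before it. calibration takes no time and is no camera call.
- close_job(): hands the job in; it is judged then, once.
The state is a dict: "clock": time; "qpos": joint angles; "qd": joint speeds; "tau": joint torques, N m; "eef_pos": TCP position; "orientation": TCP orientation; "ft_force": force on the tool from outside, world axes, zero at the start; "ft_torque": the same for the moment, N m; "finger_gap": finger opening in m; "grasp_force": force on a finger pad.
Only numpy, scipy, OpenCV 4.12 (cv2) and the standard library are available. Lean on these libraries where they do the work, as an engineer would, in place of code of your own. Each camera call takes 0.05 s, during which the arm holds its last target. There are 200 camera calls.

### The job

Free the battery of the opened robot vacuum and put it on charge: first take the three modules that hem it in (drive wheel, fan and gearmotor) out of the shell and stand all three on the blue mat, then lift the battery out and lay it label up, fully down in the recess of the charger. With the battery in the charger, put every module back in the shell just where it stood at the start, upright and square as before, and leave the screwdriver, the dish and the roller alone.

Things in the scene. Friction and masses are not known exactly. Their poses are not given: they have to be found in the camera images.
- shell: Fixed white round pan (robot vacuum shell), rim 316 mm across, 48 mm high; flat floor 12 mm above the table. Origin: centre of underside, z up, x along the battery. Battery and modules just stand on the floor: battery at the centre; two modules on its +y side (x +-42, y 45 mm; 30 mm between them), one on its -y side (x 0, y -45). Which is where varies. 4 mm free beside the battery.
- wheel: Drive wheel module, loose, 0.12-0.26 kg: black housing 54 (x) x 40 (y) x 36 mm high, a black ribbed tyre 51 mm in diameter on end in it (does not spin), top at 60 mm. Grip the housing's flat ends, 54 mm apart along x, below 36 mm. Origin: centre of underside, z up. At the start its x lies along the shell's x.
- fan: Suction fan module, loose, 0.10-0.21 kg: grey box 54 (x) x 40 (y) x 30 mm high with a white round inlet 37 mm in diameter on it, top at 54 mm, dark disc with white cross on top. Grip the box's flat ends, 54 mm apart along x, below 30 mm. Origin: centre of underside, z up. At the start its x lies along the shell's x.
- gearmotor: Gearmotor module, loose, 0.14-0.28 kg: dark steel gearbox 54 (x) x 40 (y) x 32 mm high with an upright steel motor can 24 mm in diameter at its -x end, top at 59 mm, and a small brass pinion at the +x end. Grip the gearbox's flat ends, 54 mm apart along x, below 32 mm. Origin: centre of underside, z up. At the start its x lies along the shell's x.
- battery: Battery pack, loose, 0.27-0.53 kg: black block 150 (x) x 42 (y) x 42 mm high, white blank label and two brass strips on top. Too long to grip endways: grip across its 42 mm width near the middle, which is possible only once the modules are out of the way. Origin: centre of underside, z up.
- mat: Blue silicone mat, fixed flat on the table left or right of the shell: 290 (x) x 130 (y) mm, 3 mm thick; room for three modules in a row along x, 90 mm apart. A module is on it when it stands upright with its centre over the mat. Origin: centre of underside, z up.
- charger: Battery charger, fixed, on the other side of the shell from the mat: grey block with an open recess 164 (x) x 56 (y) mm, white floor 20 mm above the table, walls 10 mm thick, top 30 mm above the table; black display box at the +x end, 50 mm long, 28 mm high. The battery lies in it along x, either way round, 7 mm to spare all round. Origin: under the recess centre, at table level, z up.
- screwdriver: Screwdriver 160 mm long, loose, lying on the table beyond the work; to be left alone. Origin: centre of its underside.
- dish: Small steel screw dish 72 mm across, 28 mm high, loose, on the table beyond the work; to be left alone. Origin: centre of its underside.
- roller: Brush roller, red with black end caps, 158 mm long, 36 mm high, loose, lying on the table beyond the shell; to be left alone. Origin: centre of its underside.
Not all that is in view belongs to the job. What is shaped like the wheel but green or pink is not meant.

How it is judged:
By the outcome, as a careful person would: the job done as asked, in the order asked, and still so for the second after the job is handed in, with the robot touching nothing.
It also fails if it takes over 144 s, if anything falls off the work surface, if the arm or the gripper's body presses on something with over 40 N, if the wrist force passes 120 N, or if a joint passes its speed limit or range.

## Working session

There is one attempt and no reset: what is moved stays moved. The work goes in short steps, Python scripts to look and compute and a tool call to move; the robot and the scene stay as the last step left them, time stands still between calls to the robot, and variables do not carry over. Pictures are saved under pics/ and viewed, at most 14 in all, crops included, and the job is handed in when it is done.

Besides the shell and the picture viewer there is one more tool, called after "Emit:" as name([rows], argument=value, ...), one row to a line, values as JSON. move_arm: Moves the arm, as the interface text tells. Its arguments: {"type":"object","properties":{"deltas":{"type":"array"},"squeeze":{"type":"number"}},"required":["deltas"]}

```bash
ls; mkdir -p pics
python3 - <<'E'
from workcell import *
import cv2, numpy as np
s=get_state(); print({k:np.round(v,4) for k,v in s.items()})
for n in ("scene","top"):
    cv2.imwrite(f"pics/{n}0.png",cv2.cvtColor(snapshot(n),cv2.COLOR_RGB2BGR))
for n in ("scene","top","wrist"):
    print(n,calibration(n))
E
```

```text
pics
{'clock': np.float64(0.0), 'qpos': array([-1.4611,  0.2212,  1.5276,  0.    ,  1.3947, -0.1261]), 'qd': array([-0.0002,  0.0013,  0.0004,  0.0009,  0.0012,  0.0004]), 'tau': array([ 2.80000e-03, -4.94608e+01, -3.87371e+01,  7.02000e-02,
        5.75000e-02, -1.00000e-04]), 'eef_pos': array([ 0.146 , -0.6071,  0.2214]), 'orientation': array([-3.1179e+00, -3.6930e-01, -1.0000e-04]), 'ft_force': array([-0.2932, -0.4979, -0.2963]), 'ft_torque': array([ 0.0508,  0.0118, -0.0139]), 'grasp_force': np.float64(0.0), 'finger_gap': np.float64(0.0869)}
scene {'vfov': 54.872788523537395, 'cx': 324.29659939427006, 'cy': 234.3165164707745, 'R': array([[ 0.29902837,  0.95424259,  0.00176547],
       [ 0.80529028, -0.25135815, -0.53696057],
       [-0.51194687,  0.16198816, -0.8436055 ]]), 't': array([-0.16363971, -0.39208036,  1.17586828])}
top {'vfov': 45.451557671591274, 'cx': 318.7685693863458, 'cy': 235.28872686495222, 'R': array([[ 0.01787223, -0.99976401,  0.01234936],
       [-0.99658338, -0.01880877, -0.0804226 ],
       [ 0.08063589, -0.01086984, -0.99668435]]), 't': array([-0.01824344,  0.5551784 ,  1.28765272])}
wrist {'vfov': 65.70646984690485, 'cx': 325.17142545733435, 'cy': 238.69348369742346, 'hand_eye': array([[-2.37508743e-04, -9.58391633e-01, -2.85456514e-01,
         7.83248906e-02],
       [ 9.99999738e-01, -4.22686544e-04,  5.87096658e-04,
         4.51656077e-04],
       [-6.83327153e-04, -2.85456300e-01,  9.58391482e-01,
        -1.62207340e-01],
       [ 0.00000000e+00,  0.00000000e+00,  0.00000000e+00,
         1.00000000e+00]])}
```

View pics/top0.png

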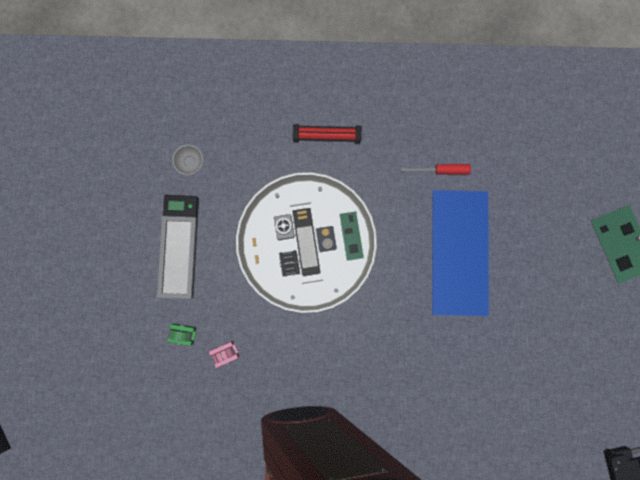

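View pics/scene0.png

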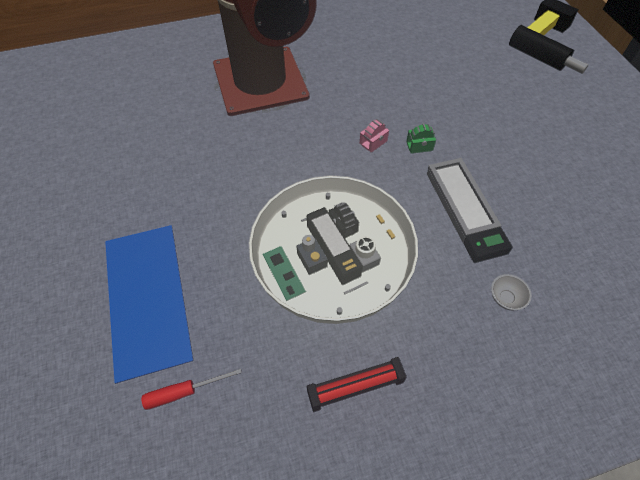

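The top view shows the shell at (305,242), the battery at (307,240), the fan at (284,226), the gearmotor at (327,238), the mat at (460,253) and the charger at (178,257).

Three things are wheel-shaped: black in the shell (289,263), green (181,334) and pink (224,354). The task describes the wheel as black and in the shell, so it's the first. I'll confirm that with a crop from the wrist camera.

```bash
cat > h.py <<'E'
from workcell import *
import cv2, numpy as np
from scipy.spatial.transform import Rotation as Ro
def cam(name, s=None):
    """-> (origin, R_world_from_cam, f, cx, cy, fisheye)"""
    c=calibration(name)
    f=240/np.tan(np.radians(c["vfov"]/2))
    if name=="wrist":
        T=np.eye(4);T[:3,:3]=Ro.from_rotvec(s["orientation"]).as_matrix();T[:3,3]=s["eef_pos"]
        M=T@np.array(c["hand_eye"]); return M[:3,3],M[:3,:3],f,c["cx"],c["cy"],True
    R=np.array(c["R"]);t=np.array(c["t"]);return -R.T@t,R.T,f,c["cx"],c["cy"],False
def rays(C,uv):
    o,R,f,cx,cy,fe=C
    p=(np.atleast_2d(np.asarray(uv,float))-[cx,cy])/f
    r=np.linalg.norm(p,axis=1,keepdims=True)+1e-12
    d=np.hstack([p/r*np.sin(r),np.cos(r)]) if fe else np.hstack([p,np.ones((len(p),1))])
    return d@R.T
def plane(C,uv,z):
    d=rays(C,uv);return C[0]+d*((z-C[0][2])/d[:,2:])
def tri(Cs,uvs):
    A=np.zeros((3,3));b=np.zeros(3);L=[]
    for C,uv in zip(Cs,uvs):
        d=rays(C,uv)[0];d/=np.linalg.norm(d);P=np.eye(3)-np.outer(d,d);A+=P;b+=P@C[0];L.append((P,C[0]))
    X=np.linalg.solve(A,b);return X,max(np.linalg.norm(P@(X-o)) for P,o in L)
def shot(tag):
    s=get_state();im=snapshot("wrist");cv2.imwrite(f"pics/{tag}.png",cv2.cvtColor(im,cv2.COLOR_RGB2BGR))
    np.savez(f"pics/{tag}.npz",eef_pos=s["eef_pos"],orientation=s["orientation"]);return s,im
def load(tag):
    s=dict(np.load(f"pics/{tag}.npz"));return cv2.imread(f"pics/{tag}.png"),cam("wrist",s)
def topose(target,yawdeg=None,s=None):
    """shift in tool axes (units of 30 mm) and turn (units of 6 deg) to reach target"""
    s=s or get_state();R=Ro.from_rotvec(s["orientation"]).as_matrix()
    d=R.T@(np.array(target)-s["eef_pos"])/0.03
    y=np.degrees(np.arctan2(R[1,1],R[0,1]))  # heading of tool y
    out=[np.round(d,3), "tool y heading",round(y,2)]
    if yawdeg is not None:
        e=(y-yawdeg+90)%180-90; out+=["turn units",round(e/6,3)]
    return out
E
python3 - <<'E'
from h import *
C=cam("top")
for n,uv,z in [("shell rim",(306,242),.048),("batt",(307,240),.054),("fan",(284,226),.066),("wheel",(289,263),.07),("gear",(327,238),.044),("mat",(460,253),.003),("charger",(178,257),.02),("roller",(327,133),.03),("disp",(181,206),.028),("green",(181,334),.04),("pink",(224,354),.03),("dish",(188,160),.02)]:
    p=plane(C,uv,z)[0];print(n,p.round(3),np.hypot(*p[:2]).round(3))
print(topose([0.50,-0.03,0.33],None))
print(np.round(cam("wrist",get_state())[1],2))
E
```

```text
shell rim [0.538 0.021 0.048] 0.538
batt [0.542 0.018 0.054] 0.542
fan [0.571 0.07  0.066] 0.575
wheel [0.489 0.057 0.07 ] 0.493
gear [ 0.548 -0.026  0.044] 0.549
mat [ 0.522 -0.337  0.003] 0.621
charger [0.5   0.312 0.02 ] 0.589
roller [ 0.792 -0.023  0.03 ] 0.792
disp [0.616 0.307 0.028] 0.688
green [0.329 0.294 0.04 ] 0.441
pink [0.285 0.199 0.03 ] 0.348
dish [0.724 0.297 0.02 ] 0.783
[array([ 15.97 , -15.956,  -3.584]), 'tool y heading', np.float64(-76.49)]
[[ 0.23 -0.93 -0.28]
 [-0.97 -0.22 -0.07]
 [-0.    0.29 -0.96]]
```

Emit:
move_arm([
  {"jaw": 0.8,"dp": [0.8,-0.8,-0.1],"turn": 0},
  {"jaw": 0.8,"dp": [0.8,-0.8,-0.1],"turn": 0},
  {"jaw": 0.8,"dp": [0.8,-0.8,0],"turn": 0},
  {"jaw": 0.8,"dp": [0.8,-0.8,0],"turn": 0},
  {"jaw": 0.8,"dp": [0.8,-0.8,0],"turn": 0},
  {"jaw": 0.8,"dp": [0.8,-0.8,0],"turn": 0},
  {"jaw": 0.8,"dp": [0.8,-0.8,0],"turn": 0},
  {"jaw": 0.8,"dp": [0.8,-0.8,0],"turn": 0},
  {"jaw": 0.8,"dp": [0.8,-0.8,0],"turn": 0},
  {"jaw": 0.8,"dp": [0.8,-0.8,0],"turn": 0},
  {"jaw": 0.8,"dp": [0.8,-0.8,0],"turn": 0},
  {"jaw": 0.8,"dp": [0.8,-0.8,0],"turn": 0},
])

```text
clock: 1.1
eef_pos: [0.3591, -0.2587, 0.2283]
orientation: [-3.12, -0.369, 0.0]
ft_force: [1.3, -1.0, -0.6]
finger_gap: 0.0694
grasp_force: 0.0
```

Emit:
move_arm([
  {"jaw": 0.8,"dp": [0.8,-0.8,0],"turn": 0},
  {"jaw": 0.8,"dp": [0.8,-0.8,0],"turn": 0},
  {"jaw": 0.8,"dp": [0.8,-0.8,0],"turn": 0},
  {"jaw": 0.8,"dp": [0.8,-0.8,0],"turn": 0},
  {"jaw": 0.8,"dp": [0.8,-0.8,0],"turn": 0},
  {"jaw": 0.8,"dp": [0.8,-0.8,0],"turn": 0},
  {"jaw": 0.8,"dp": [0.8,-0.8,0],"turn": 0},
  {"jaw": 0.8,"dp": [0.8,-0.8,0],"turn": 0},
  {"jaw": 0.8,"dp": [0.8,-0.6,0],"turn": 0},
  {"jaw": 0.8,"dp": [0,0,0],"turn": -1},
  {"jaw": 0.8,"dp": [0,0,0],"turn": -1},
  {"jaw": 0.8,"dp": [0,0,0],"turn": -1},
])

```text
clock: 2.1
eef_pos: [0.5195, -0.0048, 0.2278]
orientation: [-3.02, -0.863, 0.002]
ft_force: [0.1, -0.5, -0.4]
finger_gap: 0.0696
grasp_force: 0.0
```

Emit:
move_arm([
  {"jaw": 0.8,"dp": [0,0,0],"turn": -1},
  {"jaw": 0.8,"dp": [0,0,0],"turn": -1},
  {"jaw": 0.8,"dp": [0,0,0],"turn": -1},
  {"jaw": 0.8,"dp": [0,0,0],"turn": -1},
  {"jaw": 0.8,"dp": [0,0,0],"turn": -1},
  {"jaw": 0.8,"dp": [0,0,0],"turn": -1},
  {"jaw": 0.8,"dp": [0,0,0],"turn": -1},
  {"jaw": 0.8,"dp": [0,0,0],"turn": -1},
  {"jaw": 0.8,"dp": [0,0,0],"turn": -1},
  {"jaw": 0.8,"dp": [0,0,0],"turn": -1},
  {"jaw": 0.8,"dp": [0,0,0],"turn": -1},
  {"jaw": 0.8,"dp": [0,0,0],"turn": 0},
])

```text
clock: 3.1
eef_pos: [0.5194, -0.0057, 0.2281]
orientation: [-2.066, -2.365, 0.001]
ft_force: [0.3, 0.3, -0.8]
finger_gap: 0.0696
grasp_force: 0.0
```

Run:
```python
from h import *
shot("w1"); print(topose([0.54,0.06,0.2],10))
```

```text
[array([2.083, 0.963, 0.937]), 'tool y heading', np.float64(7.4), 'turn units', np.float64(-0.433)]
```

View pics/w1.png

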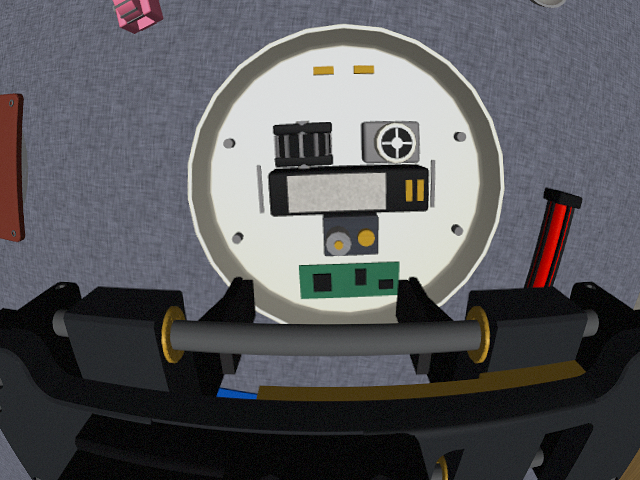

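The enlarged wrist view shows the black ribbed wheel in the shell at (303,143), the fan at (391,142), the gearmotor at (351,235) with its can at the left, and the battery at (349,190). Pink lies outside the shell at (136,12). I'll take a second view 60 mm further on for heights.

Emit:
move_arm([
  {"jaw": 0.8,"dp": [0,1,0],"turn": 0},
  {"jaw": 0.8,"dp": [0,1,0],"turn": 0},
  {"jaw": 0.8,"dp": [0,0,0],"turn": 0},
  {"jaw": 0.8,"dp": [0,0,0],"turn": 0},
])

```text
clock: 3.48
eef_pos: [0.5794, 0.0023, 0.2274]
orientation: [-2.073, -2.358, 0.002]
ft_force: [0.1, -0.0, -0.3]
finger_gap: 0.0696
grasp_force: 0.0
```

Run:
```python
from h import *
shot("w2"); print(get_state()["eef_pos"])
ims=[]
for t,x0 in (("w1",255),("w2",175)):
    im=cv2.imread(f"pics/{t}.png")[100:300,x0:x0+200]; ims.append(cv2.resize(im,None,fx=2,fy=3-0.2,interpolation=cv2.INTER_CUBIC))
cv2.imwrite("pics/w12.png",np.hstack(ims)); print(ims[0].shape)
```

```text
[0.57875368 0.00217826 0.22762394]
(560, 400, 3)
```

View pics/w12.png

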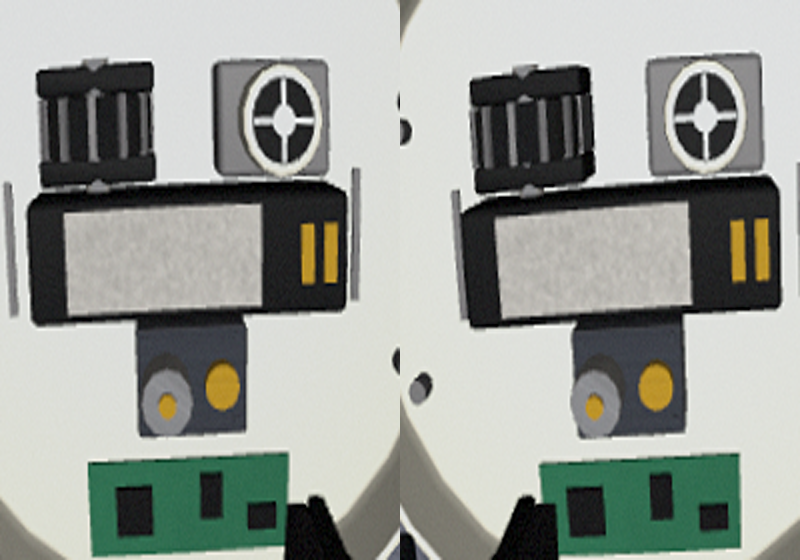

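The crops show the black wheel housing (left view about 95,125), the fan cross, the battery label with two brass strips, and the gearmotor with its can at −x and pinion at +x. That's the right wheel, so I'll triangulate these features.

Run:
```python
from h import *
D={}
for t in ("w1","w2"):
    im,C=load(t);hsv=cv2.cvtColor(im,cv2.COLOR_BGR2HSV);H,S,V=cv2.split(hsv)
    roi=np.zeros_like(V);roi[100:265,150:460]=1
    masks=dict(brass=((H>12)&(H<35)&(S>120)&(V>90)),bright=(V>150)&(S<60),dark=(V<75),grey=(V<170)&(V>=20)&(S<60),)
    print(t)
    for k,m in masks.items():
        n,l,st,ce=cv2.connectedComponentsWithStats((m&(roi>0)).astype(np.uint8))
        for i in range(1,n):
            if 25<st[i,4]<9000:
                c=max(cv2.findContours((l==i).astype(np.uint8),cv2.RETR_EXTERNAL,cv2.CHAIN_APPROX_NONE)[0],key=cv2.contourArea)
                r=cv2.minAreaRect(c);print(k,st[i,4],ce[i].round(1),"rect",np.round(r[0],1),np.round(r[1],1),round(r[2],1))
```

```text
w1
brass 153 [420.  189.6] rect [420.  189.5] [21.  6.] 90.0
brass 148 [408.8 190.6] rect [408.9 190.4] [21.2  6.8] 87.3
brass 227 [365.9 237.7] rect [366. 238.] [16. 16.] 90.0
brass 59 [338.4 244.7] rect [338.5 245. ] [8. 7.] 90.0
bright 766 [197.4 181.6] rect [200.7 182.1] [164.   27.5] 89.7
bright 3489 [336.4 192. ] rect [336.3 192. ] [35.8 97.8] 88.0
dark 1948 [303.4 144. ] rect [302.8 144.1] [42.7 58.1] 87.6
dark 89 [362.8 143.3] rect [362.6 142. ] [38.1  2.8] 87.0
dark 116 [388.7 135. ] rect [388.8 135.3] [ 8.5 17.7] 45.0
dark 121 [403.9 135. ] rect [403.6 134.8] [17.6  8.7] 51.3
dark 127 [389.3 150.4] rect [388.5 151. ] [12. 13.] 90.0
dark 111 [404.2 150.1] rect [404. 150.] [ 8.5 17. ] 45.0
dark 4750 [354.3 198.9] rect [349.  209.9] [ 89.3 158.8] 88.6
dark 30 [453.9 227.5] rect [454.  227.5] [5.  7.5] 33.7
grey 7464 [172.7 182.2] rect [180. 182.] [ 60. 164.] 0.0
grey 3313 [209.6 184.5] rect [215.  182.4] [164.7  47.1] 88.3
grey 32 [457.5 103. ] rect [456.5 104.5] [9. 5.] 90.0
grey 3849 [331.  144.3] rect [346. 145.] [ 48. 146.] 90.0
grey 613 [396.1 142.5] rect [396.5 142.5] [3
[... 1701 characters left out ...]
90.0
grey 2402 [239.9 146.5] rect [240.4 146.5] [47.3 62.1] 87.0
grey 159 [319.2 133.7] rect [319.  133.5] [15. 14.] 90.0
grey 319 [334.9 140.8] rect [335.7 140.8] [30.2 14.8] 87.3
grey 96 [402.7 132.6] rect [402.5 132.5] [ 9. 11.] 90.0
grey 103 [174.  146.8] rect [174.  146.5] [ 9. 12.] 90.0
grey 156 [319.8 149.2] rect [319.5 150. ] [14. 15.] 90.0
grey 186 [375.9 181.3] rect [375.8 181.5] [47.1  3.8] 88.2
grey 5107 [289.3 207.1] rect [284.3 210.2] [ 90.8 163.9] 87.8
grey 60 [297.3 165.1] rect [298.  165.1] [ 1.4 42. ] 87.6
grey 99 [403.2 228.8] rect [403.3 228.8] [11.3  9.2] 45.0
grey 98 [184.9 238.3] rect [184.9 238.4] [ 8.9 12.2] 56.3
grey 71 [152.4 259. ] rect [153.5 257. ] [ 7. 14.] 0.0
```

Run:
```python
from h import *
(i1,C1),(i2,C2)=load("w1"),load("w2"); Ct=cam("top")
F=dict(strip1=((408.8,190.6),(343.7,189.1)),strip2=((420,189.6),(355.6,188.6)),pinion=((365.9,237.7),(302.6,237.8)),can=((338.4,244.7),(271.6,245)),
 label=((336.4,192),(271.7,192.5)),fan=((396.5,142.7),(327.1,141.2)),slotL=((260,188.5),(0,0)),slotR=((432.2,183.6),(375.9,181.3)),
 studTL=((229,142.9),(174,146.8)),studBL=((237.3,237.4),(184.9,238.3)),wheel=((302.8,144.1),(241,146.2)))
X={}
for k,(a,b) in F.items():
    if b[0]: X[k],e=tri([C1,C2],[a,b]); print(k,X[k].round(4),"miss",round(e,4))
sL=plane(C1,[F['slotL'][0]],.0125)[0];sR=plane(C1,[F['slotR'][0]],.0125)[0];sR2=plane(C2,[F['slotR'][1]],.0125)[0]
print("slots",sL.round(4),sR.round(4),sR2.round(4),"mid",((sL+sR)/2).round(4),"yaw",np.degrees(np.arctan2(*(sR-sL)[1::-1])))
for k,a,b,z in (("strip-label","label","strip2",.054),("gear","can","pinion",.05)):
    v=X[b]-X[a];print(k,np.hypot(v[0],v[1]),np.degrees(np.arctan2(v[1],v[0])))
for C,c in ((C1,((336.3,192),(35.8,97.8),88.0)),(C2,((271.4,192.5),(36.3,95.9),86.9))):
    P=plane(C,cv2.boxPoints(c),.054);r=cv2.minAreaRect((P[:,:2]*1000).astype(np.float32));print("label rect",r)
for C,im,p in ((C1,i1,(302.8,144.1)),(C2,i2,(241,146.2))): # dark housing contour re-projected at housing top
    V=cv2.cvtColor(im,cv2.COLOR_BGR2GRAY);n,l,st,ce=cv2.connectedComponentsWithStats((V<75).astype(np.uint8))
    c=cv2.findContours((l==l[int(p[1])-17,int(p[0])-5]).astype(np.uint8),0,cv2.CHAIN_APPROX_NONE)[0][0][:,0]
    P=plane(C,c,.048);print("wheel rect",cv2.minAreaRect((P[:,:2]*1000).astype(np.float32)))
# rim circle from w1: bright shell outline vs top
t=snapshot("top");np.save("pics/top1.npy",t)
print("cam pos",C1[0].round(3),C2[0].round(3))
```

```text
strip1 [0.5924 0.0293 0.0554] miss 0.0003
strip2 [0.6031 0.0315 0.0549] miss 0.0001
pinion [ 0.5605 -0.0222  0.0518] miss 0.0
can [ 0.5339 -0.0265  0.072 ] miss 0.0
label [0.5266 0.0168 0.0481] miss 0.0
fan [0.5718 0.0709 0.0651] miss 0.0001
slotR [0.6271 0.0353 0.0121] miss 0.0004
studTL [0.4136 0.0489 0.0192] miss 0.0001
studBL [ 0.4308 -0.0493  0.019 ] miss 0.0
wheel [0.489  0.056  0.0291] miss 0.0001
slots [0.4495 0.0046 0.0125] [0.627  0.0349 0.0125] [0.627  0.0357 0.0125] mid [0.5383 0.0198 0.0125] yaw 9.68744213543379
strip-label 0.07789647576396981 10.818593978676121
gear 0.02690779314797987 9.123058649425227
label rect ((526.3594970703125, 17.886524200439453), (91.00800323486328, 33.54771041870117), 9.871691703796387)
label rect ((525.6476440429688, 18.052600860595703), (91.04495239257812, 34.59441375732422), 10.10090160369873)
wheel rect ((489.82098388671875, 56.725555419921875), (53.01008224487305, 39.82575225830078), 9.586862564086914)
wheel rect ((492.6695861816406, 57.117191314697266), (57.87092590332031, 39.68070602416992), 9.256213188171387)
cam pos [0.509 0.071 0.39 ] [0.57  0.079 0.39 ]
```

Everything agrees to about 1 mm with the layout for a shell centre of (0.538, 0.020) and a yaw of 9.8°. The measured tops are 65 mm for the fan, 72 mm for the can and 55 mm for the battery, against 66, 71 and 54 given. I'll hover over the fan first.

Emit:
move_arm([
  {"jaw": 0.8,"dp": [0,0,0],"turn": -0.4},
  {"jaw": 0.8,"dp": [0.8,0.06,1],"turn": 0},
  {"jaw": 0.8,"dp": [0.8,0.06,1],"turn": 0},
  {"jaw": 0.8,"dp": [0.7,0.05,1],"turn": 0},
  {"jaw": 0.8,"dp": [0,0,1],"turn": 0},
  {"jaw": 0.8,"dp": [0,0,0],"turn": 0},
  {"jaw": 0.8,"dp": [0,0,0],"turn": 0},
  {"jaw": 0.8,"dp": [0,0,0],"turn": 0},
])

```text
clock: 4.25
eef_pos: [0.5733, 0.0704, 0.1107]
orientation: [2.021, 2.402, 0.002]
ft_force: [-0.1, 0.1, 0.8]
finger_gap: 0.0701
grasp_force: 0.0
```

```bash
cat > poses.py <<'E'
import numpy as np
h=np.radians(9.8);ey=np.array([np.cos(h),np.sin(h),0]);ex=np.array([-np.sin(h),np.cos(h),0]) # tool y, tool x
S=np.array([.5383,.0198,0])
fan,wheel,gear=S+.042*ey+.045*ex,S-.042*ey+.045*ex,S-.045*ex
E
python3 - <<'E'
from h import *
from poses import *
C=cam("top");im=cv2.cvtColor(np.load("pics/top1.npy"),cv2.COLOR_RGB2BGR)
hsv=cv2.cvtColor(im,cv2.COLOR_BGR2HSV)
m=cv2.inRange(hsv,(105,120,60),(130,255,255));c=max(cv2.findContours(m,0,1)[0],key=cv2.contourArea)
print("mat",cv2.minAreaRect((plane(C,c[:,0],.003)[:,:2]*1000).astype(np.float32)))
m=cv2.inRange(hsv,(0,0,165),(180,40,255));m[:, 215:]=0;m[:,:140]=0;c=max(cv2.findContours(m,0,1)[0],key=cv2.contourArea)
print("recess floor",cv2.minAreaRect((plane(C,c[:,0],.02)[:,:2]*1000).astype(np.float32)))
print(get_state()["eef_pos"],topose([*fan[:2],.018],9.8))
E
```

```text
mat ((523.8211669921875, -336.9897155761719), (130.24110412597656, 290.0948486328125), 89.65837097167969)
recess floor ((500.4662170410156, 313.38165283203125), (56.056915283203125, 165.7574920654297), 88.6908950805664)
[0.57325679 0.07040261 0.11071065] [array([ 0.038, -0.043,  3.09 ]), 'tool y heading', np.float64(9.85), 'turn units', np.float64(0.009)]
```

Emit:
move_arm([
  {"jaw": 0.8,"dp": [0.04,-0.04,0.7],"turn": 0},
  {"jaw": 0.8,"dp": [0,0,0.7],"turn": 0},
  {"jaw": 0.8,"dp": [0,0,0.7],"turn": 0},
  {"jaw": 0.8,"dp": [0,0,0.6],"turn": 0},
  {"jaw": 0.8,"dp": [0,0,0.39],"turn": 0},
  {"jaw": 0.8,"dp": [0,0,0],"turn": 0},
  {"jaw": 0.8,"dp": [0,0,0],"turn": 0},
], squeeze=25)

```text
clock: 4.83
eef_pos: [0.572, 0.0715, 0.0172]
orientation: [2.021, 2.403, 0.002]
ft_force: [-0.1, -0.5, -0.2]
finger_gap: 0.0694
grasp_force: 0.0
```

Emit:
move_arm([
  {"jaw": 0.5,"dp": [0,0,0],"turn": 0},
  {"jaw": 0.5,"dp": [0,0,0],"turn": 0},
  {"jaw": 0.5,"dp": [0,0,0],"turn": 0},
  {"jaw": 0.5,"dp": [0,0,0],"turn": 0},
  {"jaw": 0.5,"dp": [0,0,0],"turn": 0},
  {"jaw": 0.5,"dp": [0,0,0],"turn": 0},
])

```text
clock: 5.33
eef_pos: [0.5719, 0.0719, 0.0171]
orientation: [2.02, 2.404, 0.002]
ft_force: [-0.3, 0.3, 6.1]
finger_gap: 0.0537
grasp_force: 25.0
```

Emit:
move_arm([
  {"jaw": 0.5,"dp": [0,0,-0.3],"turn": 0},
  {"jaw": 0.5,"dp": [0,0,-0.7],"turn": 0},
  {"jaw": 0.5,"dp": [0,0,-1],"turn": 0},
  {"jaw": 0.5,"dp": [0,0,-1],"turn": 0},
  {"jaw": 0.5,"dp": [0,0,-1],"turn": 0},
  {"jaw": 0.5,"dp": [-0.5,0,0],"turn": 0},
  {"jaw": 0.5,"dp": [-1,0,0],"turn": 0},
  {"jaw": 0.5,"dp": [-1,0,0],"turn": 0},
  {"jaw": 0.5,"dp": [-1,0,0],"turn": 0},
  {"jaw": 0.5,"dp": [-1,0,0],"turn": 0},
  {"jaw": 0.5,"dp": [-1,0,0],"turn": 0},
  {"jaw": 0.5,"dp": [-1,0,0],"turn": 0},
])

```text
clock: 6.33
eef_pos: [0.6041, -0.1213, 0.1358]
orientation: [-2.021, -2.404, 0.0]
ft_force: [-0.1, 1.0, -1.3]
finger_gap: 0.0541
grasp_force: 25.0
```

Emit:
move_arm([
  {"jaw": 0.5,"dp": [-1,-0.2,0],"turn": 0},
  {"jaw": 0.5,"dp": [-1,-0.2,0],"turn": 0},
  {"jaw": 0.5,"dp": [-1,-0.2,0],"turn": 0},
  {"jaw": 0.5,"dp": [-1,-0.2,0],"turn": 0},
  {"jaw": 0.5,"dp": [-1,-0.1,0],"turn": 0},
  {"jaw": 0.5,"dp": [-1,0,0],"turn": 0},
  {"jaw": 0.5,"dp": [-0.8,0,0],"turn": 0},
  {"jaw": 0.5,"dp": [-0.4,0,0],"turn": 0},
  {"jaw": 0.5,"dp": [0,0,0.5],"turn": 0},
  {"jaw": 0.5,"dp": [0,0,1],"turn": 0},
  {"jaw": 0.5,"dp": [0,0,1],"turn": 0},
  {"jaw": 0.5,"dp": [0,0,0.5],"turn": 0},
])

```text
clock: 7.33
eef_pos: [0.6123, -0.3338, 0.0402]
orientation: [-2.015, -2.4, 0.0]
ft_force: [-0.8, 1.3, -2.3]
finger_gap: 0.0539
grasp_force: 25.0
```

Run:
```python
from h import *
s=get_state();print({k:np.round(s[k],4) for k in("clock","eef_pos","ft_force","finger_gap","grasp_force")},topose([.614,-.337,.0095],9.8))
```

```text
{'clock': np.float64(7.3333), 'eef_pos': array([ 0.6123, -0.3338,  0.0402]), 'ft_force': array([-0.8188,  1.2926, -2.3018]), 'finger_gap': np.float64(0.0539), 'grasp_force': np.float64(24.9985)} [array([-0.121,  0.041,  1.021]), 'tool y heading', np.float64(9.97), 'turn units', np.float64(0.028)]
```

Emit:
move_arm([
  {"jaw": 0.5,"dp": [-0.1,0,0.3],"turn": 0},
  {"jaw": 0.5,"dp": [0,0,0.3],"turn": 0},
  {"jaw": 0.5,"dp": [0,0,0],"turn": 0},
  {"jaw": 0.5,"dp": [0,0,0],"turn": 0},
])

```text
clock: 7.67
eef_pos: [0.6162, -0.3405, 0.0286]
orientation: [2.02, 2.405, 0.0]
ft_force: [-0.5, 0.3, -2.5]
finger_gap: 0.0536
grasp_force: 25.0
```

Emit:
move_arm([
  {"jaw": 0.5,"dp": [0,0,0.3],"turn": 0},
  {"jaw": 0.5,"dp": [0,0,0.2],"turn": 0},
  {"jaw": 0.5,"dp": [0,0,0.13],"turn": 0},
  {"jaw": 0.5,"dp": [0,0,0.03],"turn": 0},
  {"jaw": 0.5,"dp": [0,0,0],"turn": 0},
  {"jaw": 0.5,"dp": [0,0,0],"turn": 0},
])

```text
clock: 8.17
eef_pos: [0.6157, -0.3406, 0.0081]
orientation: [2.021, 2.405, 0.0]
ft_force: [0.2, -0.8, -1.0]
finger_gap: 0.0534
grasp_force: 25.0
```

Emit:
move_arm([
  {"jaw": 0.8,"dp": [0,0,0],"turn": 0},
  {"jaw": 0.8,"dp": [0,0,0],"turn": 0},
  {"jaw": 0.8,"dp": [0,0,0],"turn": 0},
  {"jaw": 0.8,"dp": [0,0,0],"turn": 0},
  {"jaw": 0.8,"dp": [0,0,-0.5],"turn": 0},
  {"jaw": 0.8,"dp": [0,0,-1],"turn": 0},
  {"jaw": 0.8,"dp": [0,0,-1],"turn": 0},
  {"jaw": 0.8,"dp": [0.5,0,-1],"turn": 0},
  {"jaw": 0.8,"dp": [1,-0.2,-0.6],"turn": 0},
  {"jaw": 0.8,"dp": [1,-0.2,0],"turn": 0},
  {"jaw": 0.8,"dp": [1,-0.2,0],"turn": 0},
  {"jaw": 0.8,"dp": [1,-0.2,0],"turn": 0},
])

```text
clock: 9.17
eef_pos: [0.5688, -0.2109, 0.1332]
orientation: [2.02, 2.403, 0.001]
ft_force: [0.0, -1.0, -0.2]
finger_gap: 0.0699
grasp_force: 0.0
```

Emit:
move_arm([
  {"jaw": 0.8,"dp": [1,-0.2,0],"turn": 0},
  {"jaw": 0.8,"dp": [1,-0.2,0],"turn": 0},
  {"jaw": 0.8,"dp": [1,-0.2,0],"turn": 0},
  {"jaw": 0.8,"dp": [1,-0.2,0],"turn": 0},
  {"jaw": 0.8,"dp": [1,-0.2,0],"turn": 0},
  {"jaw": 0.8,"dp": [1,-0.1,0],"turn": 0},
  {"jaw": 0.8,"dp": [1,0,0],"turn": 0},
  {"jaw": 0.8,"dp": [1,0,0],"turn": 0},
  {"jaw": 0.8,"dp": [0.8,0,0],"turn": 0},
  {"jaw": 0.8,"dp": [0.5,0,0],"turn": 0},
  {"jaw": 0.8,"dp": [0,0,0],"turn": 0},
  {"jaw": 0.8,"dp": [0,0,0],"turn": 0},
])

```text
clock: 10.17
eef_pos: [0.4885, 0.058, 0.1322]
orientation: [2.018, 2.406, 0.001]
ft_force: [0.6, -0.2, 0.7]
finger_gap: 0.0698
grasp_force: 0.0
```

Run:
```python
from h import *
from poses import *
print(get_state()["eef_pos"],topose([*wheel[:2],.0175],9.8))
cv2.imwrite("pics/t2.png",cv2.cvtColor(snapshot("top"),cv2.COLOR_RGB2BGR)[150:340,220:520])
```

```text
[0.48852484 0.05795621 0.13216926] [array([-0.033,  0.013,  3.822]), 'tool y heading', np.float64(10.03), 'turn units', np.float64(0.039)]
```

Emit:
move_arm([
  {"jaw": 0.8,"dp": [-0.03,0,0.5],"turn": 0},
  {"jaw": 0.8,"dp": [0,0,1],"turn": 0},
  {"jaw": 0.8,"dp": [0,0,0.8],"turn": 0},
  {"jaw": 0.8,"dp": [0,0,0.7],"turn": 0},
  {"jaw": 0.8,"dp": [0,0,0.5],"turn": 0},
  {"jaw": 0.8,"dp": [0,0,0.3],"turn": 0},
  {"jaw": 0.8,"dp": [0,0,0],"turn": 0},
  {"jaw": 0.8,"dp": [0,0,0],"turn": 0},
])

```text
clock: 10.88
eef_pos: [0.4886, 0.0559, 0.0173]
orientation: [-2.022, -2.404, 0.0]
ft_force: [-0.8, 1.0, -0.1]
finger_gap: 0.0695
grasp_force: 0.0
```

Emit:
move_arm([
  {"jaw": 0.5,"dp": [0,0,0],"turn": 0},
  {"jaw": 0.5,"dp": [0,0,0],"turn": 0},
  {"jaw": 0.5,"dp": [0,0,0],"turn": 0},
  {"jaw": 0.5,"dp": [0,0,0],"turn": 0},
  {"jaw": 0.5,"dp": [0,0,0],"turn": 0},
  {"jaw": 0.5,"dp": [0,0,0],"turn": 0},
])

```text
clock: 11.38
eef_pos: [0.4895, 0.0569, 0.0183]
orientation: [2.02, 2.404, 0.003]
ft_force: [-0.4, 2.4, 6.2]
finger_gap: 0.0495
grasp_force: 28.2
```

Run:
```python
from h import *
from poses import *
print(get_state()["eef_pos"],topose([.434,-.337,.0375],9.8))
```

```text
[0.48953811 0.05688998 0.01831566] [array([-12.615,  -4.082,  -0.649]), 'tool y heading', np.float64(9.91), 'turn units', np.float64(0.019)]
```

View pics/t2.png

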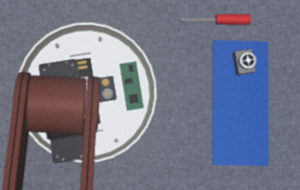

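The crop shows the fan upright on the mat at (246,62). The wheel grip reads 49.5 mm rather than 54 mm, so I'll wait and look before lifting.

Emit:
move_arm([
  {"jaw": 0.5,"dp": [0,0,0],"turn": 0},
  {"jaw": 0.5,"dp": [0,0,0],"turn": 0},
  {"jaw": 0.5,"dp": [0,0,0],"turn": 0},
])

```text
clock: 11.63
eef_pos: [0.4895, 0.0569, 0.0183]
orientation: [2.02, 2.404, 0.003]
ft_force: [-0.8, 1.0, 6.7]
finger_gap: 0.0498
grasp_force: 28.2
```

Run:
```python
from h import *
s,im=shot("w3"); print(s["eef_pos"],s["finger_gap"],s["ft_force"],s["ft_torque"])
```

```text
[0.48952049 0.05688124 0.01829985] 0.049783977864575314 [-0.76448362  0.97885422  6.73142556] [ 0.23415972  0.09741994 -0.09071832]
```

View pics/w3.png

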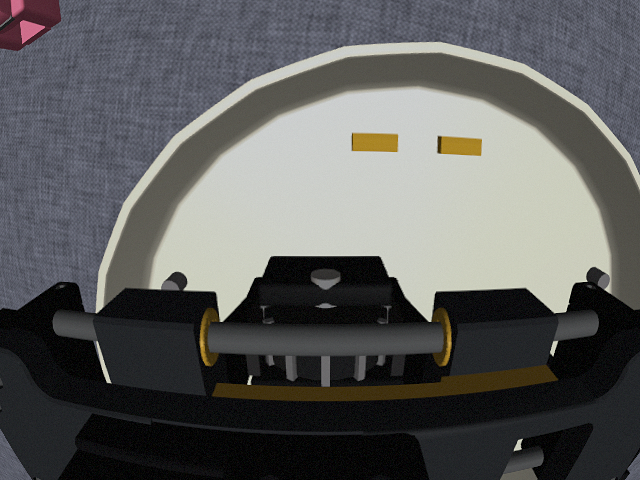

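Run:
```python
from h import *
sc=cv2.cvtColor(snapshot("scene"),cv2.COLOR_RGB2BGR)
a=cv2.imread("pics/w3.png")[245:390,205:445]; b=sc[190:260,270:390]; g=sc[115:160,350:440]
f=lambda i,w,h:(255*(cv2.resize(i,(w,h),interpolation=cv2.INTER_CUBIC)/255.)**0.5).astype(np.uint8)
cv2.imwrite("pics/w3c.png",np.vstack([f(a,600,362),np.hstack([f(b,330,192),f(g,270,192)])]))
```

```text
(no output)
```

View pics/w3c.png

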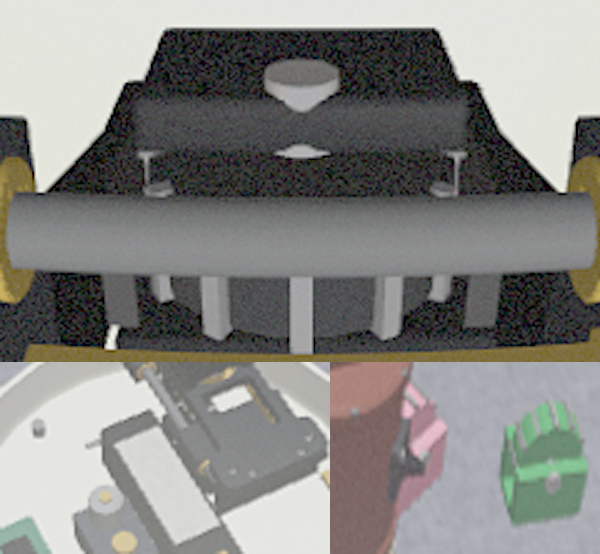

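The housing ends look open between the cheeks (as on the green one), so the pads bear on the tyre between them. That grip is symmetric. I'll do a small test lift.

Emit:
move_arm([
  {"jaw": 0.5,"dp": [0,0,-0.2],"turn": 0},
  {"jaw": 0.5,"dp": [0,0,-0.4],"turn": 0},
  {"jaw": 0.5,"dp": [0,0,-0.4],"turn": 0},
  {"jaw": 0.5,"dp": [0,0,0],"turn": 0},
  {"jaw": 0.5,"dp": [0,0,0],"turn": 0},
  {"jaw": 0.5,"dp": [0,0,0],"turn": 0},
])

```text
clock: 12.23
eef_pos: [0.4877, 0.0566, 0.0464]
orientation: [-2.021, -2.405, 0.001]
ft_force: [-0.3, 0.3, -2.5]
finger_gap: 0.0493
grasp_force: 27.4
```

Run:
```python
from h import *
s,im=shot("w4"); print(s["eef_pos"],s["finger_gap"],s["grasp_force"],s["ft_force"],s["ft_torque"])
a=im[200:400,180:470,::-1]
cv2.imwrite("pics/w4c.png",(255*(cv2.resize(a,None,fx=2.6,fy=2.6,interpolation=cv2.INTER_CUBIC)/255.)**0.5).astype(np.uint8))
```

```text
[0.48773169 0.05657077 0.04643955] 0.04932514486348003 27.36451120419588 [-0.33460868  0.32543744 -2.51080093] [-0.014631   -0.09464537  0.05382353]
```

View pics/w4c.png

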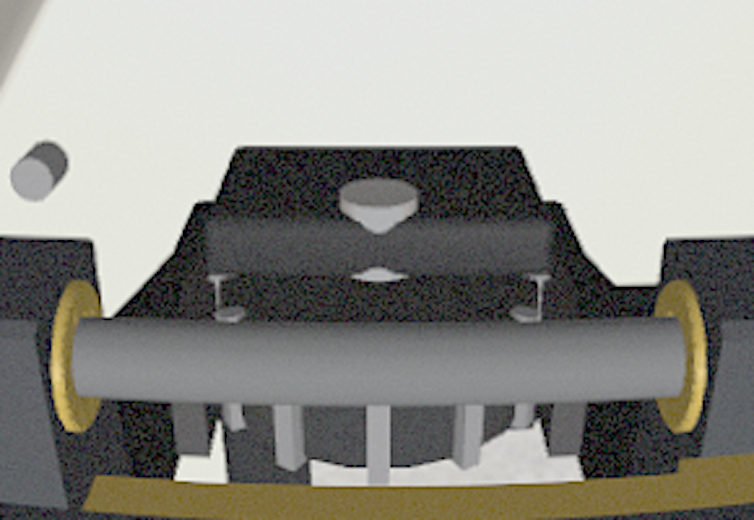

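Held square and upright, unchanged relative to the fingers. Carrying it to the mat.

Emit:
move_arm([
  {"jaw": 0.5,"dp": [0,0,-1],"turn": 0},
  {"jaw": 0.5,"dp": [0,0,-1],"turn": 0},
  {"jaw": 0.5,"dp": [-0.3,-0.1,-1],"turn": 0},
  {"jaw": 0.5,"dp": [-0.8,-0.3,0],"turn": 0},
  {"jaw": 0.5,"dp": [-1,-0.3,0],"turn": 0},
  {"jaw": 0.5,"dp": [-1,-0.3,0],"turn": 0},
  {"jaw": 0.5,"dp": [-1,-0.3,0],"turn": 0},
  {"jaw": 0.5,"dp": [-1,-0.3,0],"turn": 0},
  {"jaw": 0.5,"dp": [-1,-0.3,0],"turn": 0},
  {"jaw": 0.5,"dp": [-1,-0.3,0],"turn": 0},
  {"jaw": 0.5,"dp": [-1,-0.3,0],"turn": 0},
  {"jaw": 0.5,"dp": [-1,-0.4,0],"turn": 0},
])

```text
clock: 13.28
eef_pos: [0.4489, -0.2284, 0.1361]
orientation: [-2.02, -2.404, -0.0]
ft_force: [-0.4, -0.9, -1.9]
finger_gap: 0.0495
grasp_force: 27.6
```

Emit:
move_arm([
  {"jaw": 0.5,"dp": [-1,-0.4,0],"turn": 0},
  {"jaw": 0.5,"dp": [-1,-0.4,0],"turn": 0},
  {"jaw": 0.5,"dp": [-1,-0.3,0],"turn": 0},
  {"jaw": 0.5,"dp": [-0.5,0,0],"turn": 0},
  {"jaw": 0.5,"dp": [0,0,0.7],"turn": 0},
  {"jaw": 0.5,"dp": [0,0,1],"turn": 0},
  {"jaw": 0.5,"dp": [0,0,1],"turn": 0},
  {"jaw": 0.5,"dp": [0,0,0.6],"turn": 0},
  {"jaw": 0.5,"dp": [0,0,0.2],"turn": 0},
  {"jaw": 0.5,"dp": [0,0,0],"turn": 0},
  {"jaw": 0.5,"dp": [0,0,0],"turn": 0},
  {"jaw": 0.5,"dp": [0,0,0],"turn": 0},
])

```text
clock: 14.28
eef_pos: [0.4363, -0.3374, 0.0336]
orientation: [2.019, 2.403, -0.0]
ft_force: [0.2, -0.2, -2.4]
finger_gap: 0.0493
grasp_force: 27.8
```

Emit:
move_arm([
  {"jaw": 0.5,"dp": [0,0,0.4],"turn": 0},
  {"jaw": 0.5,"dp": [0,0,0.2],"turn": 0},
  {"jaw": 0.5,"dp": [0,0,0.13],"turn": 0},
  {"jaw": 0.5,"dp": [0,0,0.05],"turn": 0},
  {"jaw": 0.5,"dp": [0,0,0],"turn": 0},
  {"jaw": 0.5,"dp": [0,0,0],"turn": 0},
])

```text
clock: 14.78
eef_pos: [0.4349, -0.3362, 0.0092]
orientation: [-2.02, -2.404, 0.0]
ft_force: [-3.3, 2.7, 6.6]
finger_gap: 0.0496
grasp_force: 31.7
```

Emit:
move_arm([
  {"jaw": 0.8,"dp": [0,0,0],"turn": 0},
  {"jaw": 0.8,"dp": [0,0,0],"turn": 0},
  {"jaw": 0.8,"dp": [0,0,0],"turn": 0},
  {"jaw": 0.8,"dp": [0,0,0],"turn": 0},
  {"jaw": 0.8,"dp": [0,0,0],"turn": 0},
  {"jaw": 0.8,"dp": [0,0,-0.5],"turn": 0},
  {"jaw": 0.8,"dp": [0,0,-1],"turn": 0},
  {"jaw": 0.8,"dp": [0,0,-1],"turn": 0},
  {"jaw": 0.8,"dp": [0,0,-1],"turn": 0},
  {"jaw": 0.8,"dp": [0.5,0.2,-0.8],"turn": 0},
  {"jaw": 0.8,"dp": [1,0.6,0],"turn": 0},
  {"jaw": 0.8,"dp": [1,0.6,0],"turn": 0},
])

```text
clock: 15.78
eef_pos: [0.4648, -0.2565, 0.1402]
orientation: [2.022, 2.398, -0.0]
ft_force: [0.5, -0.1, -0.8]
finger_gap: 0.0695
grasp_force: 0.0
```

Emit:
move_arm([
  {"jaw": 0.8,"dp": [1,0.6,0],"turn": 0},
  {"jaw": 0.8,"dp": [1,0.6,0],"turn": 0},
  {"jaw": 0.8,"dp": [1,0.6,0],"turn": 0},
  {"jaw": 0.8,"dp": [1,0.6,0],"turn": 0},
  {"jaw": 0.8,"dp": [1,0.6,0],"turn": 0},
  {"jaw": 0.8,"dp": [1,0.6,0],"turn": 0},
  {"jaw": 0.8,"dp": [0.7,0.4,0],"turn": 0},
  {"jaw": 0.8,"dp": [0.4,0,0],"turn": 0},
  {"jaw": 0.8,"dp": [0,0,0],"turn": 0},
  {"jaw": 0.8,"dp": [0,0,0],"turn": 0},
  {"jaw": 0.8,"dp": [0,0,0],"turn": 0},
])

```text
clock: 16.7
eef_pos: [0.5448, -0.026, 0.1375]
orientation: [2.022, 2.404, -0.001]
ft_force: [-0.1, -0.4, 0.0]
finger_gap: 0.0695
grasp_force: 0.0
```

Run:
```python
from h import *
from poses import *
print(get_state()["eef_pos"],topose([*gear[:2],.0175],9.8))
s,im=shot("w5")
t=snapshot("top")[150:340,220:520];cv2.imwrite("pics/t3.png",cv2.resize(t,None,fx=2,fy=2)[:,:,::-1])
```

```text
[ 0.54478424 -0.02601944  0.13747046] [array([0.044, 0.049, 3.999]), 'tool y heading', np.float64(9.87), 'turn units', np.float64(0.012)]
```

View pics/t3.png

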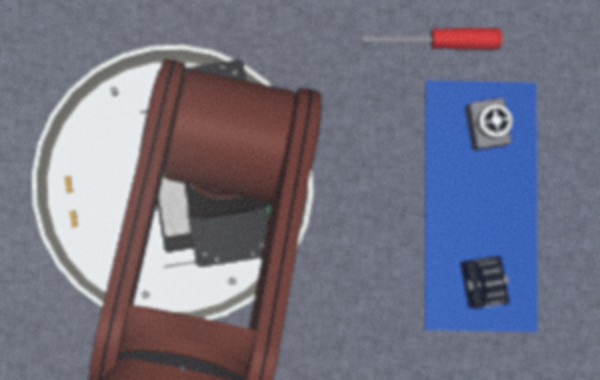

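Fan (490,122) and wheel (485,282) both stand upright on the mat. Next, the gearmotor.

Emit:
move_arm([
  {"jaw": 0.8,"dp": [0.04,0.05,0.5],"turn": 0},
  {"jaw": 0.8,"dp": [0,0,1],"turn": 0},
  {"jaw": 0.8,"dp": [0,0,1],"turn": 0},
  {"jaw": 0.8,"dp": [0,0,0.7],"turn": 0},
  {"jaw": 0.8,"dp": [0,0,0.5],"turn": 0},
  {"jaw": 0.8,"dp": [0,0,0.3],"turn": 0},
  {"jaw": 0.8,"dp": [0,0,0],"turn": 0},
  {"jaw": 0.8,"dp": [0,0,0],"turn": 0},
])

```text
clock: 17.47
eef_pos: [0.5465, -0.0241, 0.0178]
orientation: [-2.022, -2.404, 0.0]
ft_force: [0.4, 0.7, 0.8]
finger_gap: 0.0692
grasp_force: 0.0
```

Emit:
move_arm([
  {"jaw": 0.5,"dp": [0,0,0],"turn": 0},
  {"jaw": 0.5,"dp": [0,0,0],"turn": 0},
  {"jaw": 0.5,"dp": [0,0,0],"turn": 0},
  {"jaw": 0.5,"dp": [0,0,0],"turn": 0},
  {"jaw": 0.5,"dp": [0,0,0],"turn": 0},
  {"jaw": 0.5,"dp": [0,0,0],"turn": 0},
])

```text
clock: 17.97
eef_pos: [0.5473, -0.0236, 0.0189]
orientation: [2.02, 2.404, 0.001]
ft_force: [-0.9, -1.4, 5.6]
finger_gap: 0.0539
grasp_force: 25.0
```

Emit:
move_arm([
  {"jaw": 0.5,"dp": [0,0,-0.3],"turn": 0},
  {"jaw": 0.5,"dp": [0,0,-0.7],"turn": 0},
  {"jaw": 0.5,"dp": [0,0,-1],"turn": 0},
  {"jaw": 0.5,"dp": [0,0,-1],"turn": 0},
  {"jaw": 0.5,"dp": [0,0,-1],"turn": 0},
  {"jaw": 0.5,"dp": [-0.5,0,0],"turn": 0},
  {"jaw": 0.5,"dp": [-1,-0.3,0],"turn": 0},
  {"jaw": 0.5,"dp": [-1,-0.3,0],"turn": 0},
  {"jaw": 0.5,"dp": [-1,-0.3,0],"turn": 0},
  {"jaw": 0.5,"dp": [-1,-0.3,0],"turn": 0},
  {"jaw": 0.5,"dp": [-1,-0.3,0],"turn": 0},
  {"jaw": 0.5,"dp": [-1,-0.3,0],"turn": 0},
])

```text
clock: 18.97
eef_pos: [0.5261, -0.2258, 0.1376]
orientation: [-2.021, -2.405, -0.0]
ft_force: [0.8, 0.3, -2.4]
finger_gap: 0.0541
grasp_force: 25.0
```

Emit:
move_arm([
  {"jaw": 0.5,"dp": [-1,-0.3,0],"turn": 0},
  {"jaw": 0.5,"dp": [-1,-0.2,0],"turn": 0},
  {"jaw": 0.5,"dp": [-1,-0.2,0],"turn": 0},
  {"jaw": 0.5,"dp": [-0.66,0,0],"turn": 0},
  {"jaw": 0.5,"dp": [0,0,0.7],"turn": 0},
  {"jaw": 0.5,"dp": [0,0,1],"turn": 0},
  {"jaw": 0.5,"dp": [0,0,1],"turn": 0},
  {"jaw": 0.5,"dp": [0,0,0.6],"turn": 0},
  {"jaw": 0.5,"dp": [0,0,0.2],"turn": 0},
  {"jaw": 0.5,"dp": [0,0,0],"turn": 0},
  {"jaw": 0.5,"dp": [0,0,0],"turn": 0},
  {"jaw": 0.5,"dp": [0,0,0],"turn": 0},
])

```text
clock: 19.97
eef_pos: [0.5264, -0.3375, 0.0348]
orientation: [2.019, 2.403, 0.0]
ft_force: [0.4, -0.1, -1.7]
finger_gap: 0.0541
grasp_force: 25.0
```

Emit:
move_arm([
  {"jaw": 0.5,"dp": [0,0,0.4],"turn": 0},
  {"jaw": 0.5,"dp": [0,0,0.2],"turn": 0},
  {"jaw": 0.5,"dp": [0,0,0.15],"turn": 0},
  {"jaw": 0.5,"dp": [0,0,0.07],"turn": 0},
  {"jaw": 0.5,"dp": [0,0,0],"turn": 0},
  {"jaw": 0.5,"dp": [0,0,0],"turn": 0},
])

```text
clock: 20.47
eef_pos: [0.5249, -0.3364, 0.0095]
orientation: [-2.02, -2.405, 0.0]
ft_force: [-5.5, 4.2, 9.8]
finger_gap: 0.0536
grasp_force: 25.0
```

Emit:
move_arm([
  {"jaw": 0.8,"dp": [0,0,0],"turn": 0},
  {"jaw": 0.8,"dp": [0,0,0],"turn": 0},
  {"jaw": 0.8,"dp": [0,0,0],"turn": 0},
  {"jaw": 0.8,"dp": [0,0,0],"turn": 0},
  {"jaw": 0.8,"dp": [0,0,0],"turn": 0},
  {"jaw": 0.8,"dp": [0,0,-0.5],"turn": 0},
  {"jaw": 0.8,"dp": [0,0,-1],"turn": 0},
  {"jaw": 0.8,"dp": [0,0,-1],"turn": 0},
  {"jaw": 0.8,"dp": [0,0,-1],"turn": 0},
  {"jaw": 0.8,"dp": [0.5,0,-1],"turn": 0},
  {"jaw": 0.8,"dp": [1,0.1,-0.8],"turn": 0},
  {"jaw": 0.8,"dp": [1,0.1,-0.7],"turn": 0},
])

```text
clock: 21.47
eef_pos: [0.5183, -0.262, 0.1902]
orientation: [2.022, 2.401, 0.0]
ft_force: [1.3, 0.1, 1.1]
finger_gap: 0.0698
grasp_force: 0.0
```

Emit:
move_arm([
  {"jaw": 0.8,"dp": [1,0.1,-0.7],"turn": 0},
  {"jaw": 0.8,"dp": [1,0.1,-0.7],"turn": 0},
  {"jaw": 0.8,"dp": [1,0.1,0],"turn": 0},
  {"jaw": 0.8,"dp": [1,0.1,0],"turn": 0},
  {"jaw": 0.8,"dp": [1,0.1,0],"turn": 0},
  {"jaw": 0.8,"dp": [1,0.1,0],"turn": 0},
  {"jaw": 0.8,"dp": [1,0.1,0],"turn": 0},
  {"jaw": 0.8,"dp": [1,0.1,0],"turn": 0},
  {"jaw": 0.8,"dp": [1,0.1,0],"turn": 0},
  {"jaw": 0.8,"dp": [1,0.1,0],"turn": 0},
  {"jaw": 0.8,"dp": [1,0.1,0],"turn": 0},
  {"jaw": 0.8,"dp": [1,0.1,0],"turn": 0},
])

```text
clock: 22.47
eef_pos: [0.4913, 0.1006, 0.2301]
orientation: [2.021, 2.405, 0.0]
ft_force: [0.1, -0.5, -0.3]
finger_gap: 0.0696
grasp_force: 0.0
```

Emit:
move_arm([
  {"jaw": 0.8,"dp": [1,0.1,0],"turn": 0},
  {"jaw": 0.8,"dp": [1,0.1,0],"turn": 0},
  {"jaw": 0.8,"dp": [1,0,0],"turn": 0},
  {"jaw": 0.8,"dp": [0.3,0,0],"turn": 0},
  {"jaw": 0.8,"dp": [0,0,0],"turn": 0},
  {"jaw": 0.8,"dp": [0,0,0],"turn": 0},
  {"jaw": 0.8,"dp": [0,0,0],"turn": 0},
])

```text
clock: 23.05
eef_pos: [0.4807, 0.1966, 0.2299]
orientation: [2.022, 2.404, -0.001]
ft_force: [0.3, -0.5, 0.4]
finger_gap: 0.0694
grasp_force: 0.0
```

Run:
```python
from h import *
s,im=shot("w6");print(s["eef_pos"])
```

```text
[0.48066794 0.1966453  0.22992488]
```

Emit:
move_arm([
  {"jaw": 0.8,"dp": [0,1,0],"turn": 0},
  {"jaw": 0.8,"dp": [0,1,0],"turn": 0},
  {"jaw": 0.8,"dp": [0,0,0],"turn": 0},
  {"jaw": 0.8,"dp": [0,0,0],"turn": 0},
  {"jaw": 0.8,"dp": [0,0,0],"turn": 0},
])

```text
clock: 23.52
eef_pos: [0.5393, 0.2069, 0.2296]
orientation: [-2.023, -2.403, 0.002]
ft_force: [0.2, 0.4, 0.3]
finger_gap: 0.0698
grasp_force: 0.0
```

Run:
```python
from h import *
s,im=shot("w7");print(s["eef_pos"])
t=snapshot("top");cv2.imwrite("pics/t4.png",t[:,:,::-1])
a=cv2.imread("pics/w6.png");b=cv2.imread("pics/w7.png")
cv2.imwrite("pics/w67.png",np.hstack([np.vstack([cv2.resize(a,(400,300)),cv2.resize(b,(400,300))]),cv2.resize(t[140:350,360:520,::-1],(400,525))[:525].copy() if 0 else cv2.copyMakeBorder(cv2.resize(t[140:350,360:520,::-1],(400,525)),0,75,0,0,cv2.BORDER_CONSTANT)]))
```

```text
[0.53933172 0.20688656 0.22963706]
```

View pics/w67.png

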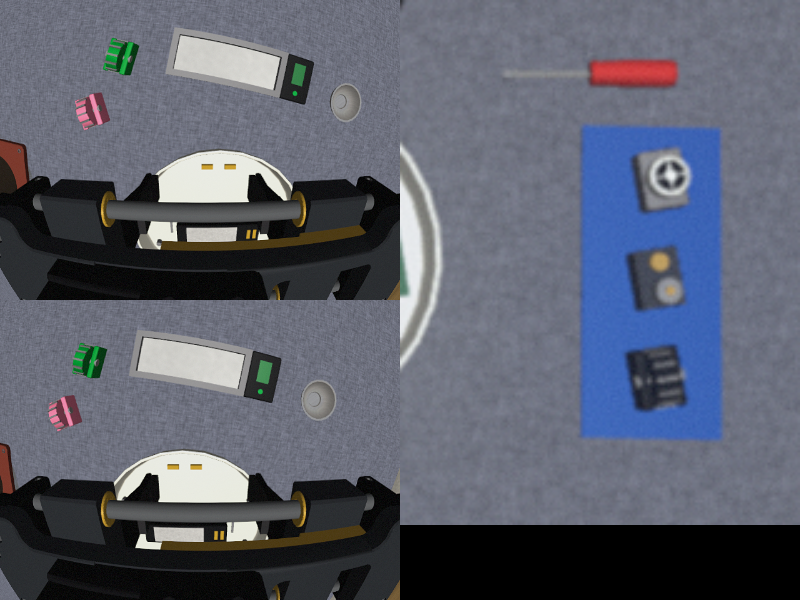

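All three modules stand upright on the mat: fan (665,180), gearmotor (657,277), wheel (657,377). The charger recess is clear in both wrist views, at about (228,62) and (190,362). Now to measure the recess.

Run:
```python
from h import *
from poses import *
Q=[];Cs=[]
for t in ("w6","w7"):
    im,C=load(t);hsv=cv2.cvtColor(im,cv2.COLOR_BGR2HSV)
    m=cv2.inRange(hsv,(0,0,170),(180,50,255));m[170:]=0
    m=cv2.morphologyEx(m,cv2.MORPH_CLOSE,np.ones((5,5)))
    c=max(cv2.findContours(m,0,1)[0],key=cv2.contourArea)
    P=plane(C,c[:,0],.02);r=cv2.minAreaRect((P[:,:2]*1000).astype(np.float32));print(t,"floor rect",np.round(r[0],1),np.round(r[1],1),round(r[2],2))
    q=cv2.approxPolyDP(c,6,True)[:,0];q=np.array(sorted(q.tolist(),key=lambda p:np.arctan2(p[1]-q[:,1].mean(),p[0]-q[:,0].mean())));print(q.tolist());Q.append(q);Cs.append(C)
    # display box + led green centroid
    g=cv2.inRange(hsv,(50,90,50),(80,255,255));g[:, :200]=0;g[180:]=0
    n,l,st,ce=cv2.connectedComponentsWithStats(g);k=1+st[1:,4].argmax();print("disp",ce[k],plane(C,ce[k],.028)[0].round(4));Q.append(ce[k])
q1,d1,q2,d2=Q
if len(q1)==len(q2)==4:
    X=[tri(Cs,[a,b]) for a,b in zip(q1,q2)]
    for x in X: print(x[0].round(4),round(x[1],4))
    print("mean",np.mean([x[0] for x in X],0))
print("disp",tri(Cs,[d1,d2]))
print(topose([*S[:2],.14],9.8))
```

```text
w6 floor rect [499.5 312.6] [ 56.1 163.9] 88.68
[[289, 57], [447, 92], [436, 143], [279, 110]]
disp [207.95739015  89.53129161] [0.3448 0.2984 0.028 ]
w7 floor rect [499.5 312.5] [ 56.3 164.1] 88.63
[[230, 60], [390, 88], [379, 141], [220, 113]]
disp [422.45810056 114.99022346] [0.6167 0.318  0.028 ]
[0.4193 0.3416 0.0218] 0.0003
[0.5811 0.3383 0.0211] 0.0001
[0.58   0.2836 0.02  ] 0.0001
[0.4194 0.2866 0.0268] 0.0
mean [0.49992746 0.31249383 0.0224206 ]
disp (array([0.50125197, 0.27026282, 0.49329986]), np.float64(0.0037673317890410066))
[array([-6.156, -1.095,  3.007]), 'tool y heading', np.float64(9.87), 'turn units', np.float64(0.011)]
```

Recess centre (0.4995, 0.3126), yaw −1.34°, size 164 × 56, which matches the given size. Next I'll move over the battery and turn 90°.

Emit:
move_arm([
  {"jaw": 0.8,"dp": [-0.6,-0.1,0],"turn": 0},
  {"jaw": 0.8,"dp": [-1,-0.2,0.5],"turn": 0},
  {"jaw": 0.8,"dp": [-1,-0.2,0.5],"turn": 0},
  {"jaw": 0.8,"dp": [-1,-0.2,0.5],"turn": 0},
  {"jaw": 0.8,"dp": [-1,-0.2,0.5],"turn": 0},
  {"jaw": 0.8,"dp": [-1,-0.2,0],"turn": 0},
  {"jaw": 0.8,"dp": [-0.56,0,0],"turn": 0},
  {"jaw": 0.8,"dp": [0,0,0],"turn": -1},
  {"jaw": 0.8,"dp": [0,0,0],"turn": -1},
  {"jaw": 0.8,"dp": [0,0,0],"turn": -1},
  {"jaw": 0.8,"dp": [0,0,0],"turn": -1},
  {"jaw": 0.8,"dp": [0,0,0],"turn": -1},
], squeeze=45)

```text
clock: 24.62
eef_pos: [0.5383, 0.0202, 0.1707]
orientation: [1.322, 2.849, 0.0]
ft_force: [-0.3, 0.1, 0.3]
finger_gap: 0.0697
grasp_force: 0.0
```

Emit:
move_arm([
  {"jaw": 0.8,"dp": [0,0,0],"turn": -1},
  {"jaw": 0.8,"dp": [0,0,0],"turn": -1},
  {"jaw": 0.8,"dp": [0,0,0],"turn": -1},
  {"jaw": 0.8,"dp": [0,0,0],"turn": -1},
  {"jaw": 0.8,"dp": [0,0,0],"turn": -1},
  {"jaw": 0.8,"dp": [0,0,0],"turn": -1},
  {"jaw": 0.8,"dp": [0,0,0],"turn": -1},
  {"jaw": 0.8,"dp": [0,0,0],"turn": -1},
  {"jaw": 0.8,"dp": [0,0,0],"turn": -1},
  {"jaw": 0.8,"dp": [0,0,0],"turn": -1},
  {"jaw": 0.8,"dp": [0,0,0],"turn": 0},
  {"jaw": 0.8,"dp": [0,0,0],"turn": 0},
])

```text
clock: 25.62
eef_pos: [0.5385, 0.0204, 0.1705]
orientation: [-0.267, 3.13, -0.0]
ft_force: [0.5, 0.3, -0.3]
finger_gap: 0.0696
grasp_force: 0.0
```

Run:
```python
from h import *
from poses import *
s=get_state();print(s["eef_pos"],s["qpos"].round(2),topose([*S[:2],.028],99.8))
```

```text
[0.53847979 0.02037925 0.17053161] [-0.11  0.06  1.81  0.    1.28 -1.85] [array([ 0.012, -0.017,  4.751]), 'tool y heading', np.float64(99.73), 'turn units', np.float64(-0.011)]
```

Emit:
move_arm([
  {"jaw": 0.8,"dp": [0,0,0.5],"turn": 0},
  {"jaw": 0.8,"dp": [0,0,1],"turn": 0},
  {"jaw": 0.8,"dp": [0,0,1],"turn": 0},
  {"jaw": 0.8,"dp": [0,0,1],"turn": 0},
  {"jaw": 0.8,"dp": [0,0,0.6],"turn": 0},
  {"jaw": 0.8,"dp": [0,0,0.4],"turn": 0},
  {"jaw": 0.8,"dp": [0,0,0.25],"turn": 0},
  {"jaw": 0.8,"dp": [0,0,0],"turn": 0},
  {"jaw": 0.8,"dp": [0,0,0],"turn": 0},
])

```text
clock: 26.37
eef_pos: [0.5395, 0.0203, 0.0284]
orientation: [-0.27, 3.129, -0.0]
ft_force: [-0.3, -0.2, 0.5]
finger_gap: 0.0696
grasp_force: 0.0
```

Emit:
move_arm([
  {"jaw": 0.3,"dp": [0,0,0],"turn": 0},
  {"jaw": 0.3,"dp": [0,0,0],"turn": 0},
  {"jaw": 0.3,"dp": [0,0,0],"turn": 0},
  {"jaw": 0.3,"dp": [0,0,0],"turn": 0},
  {"jaw": 0.3,"dp": [0,0,0],"turn": 0},
  {"jaw": 0.3,"dp": [0,0,0],"turn": 0},
  {"jaw": 0.3,"dp": [0,0,0],"turn": 0},
  {"jaw": 0.3,"dp": [0,0,0],"turn": 0},
])

```text
clock: 27.03
eef_pos: [0.5391, 0.0204, 0.028]
orientation: [-0.271, 3.129, 0.0]
ft_force: [-0.8, 0.5, 4.4]
finger_gap: 0.0415
grasp_force: 45.0
```

Emit:
move_arm([
  {"jaw": 0.3,"dp": [0,0,-0.2],"turn": 0},
  {"jaw": 0.3,"dp": [0,0,-0.5],"turn": 0},
  {"jaw": 0.3,"dp": [0,0,-0.8],"turn": 0},
  {"jaw": 0.3,"dp": [0,0,-0.8],"turn": 0},
  {"jaw": 0.3,"dp": [0,0,-0.8],"turn": 0},
  {"jaw": 0.3,"dp": [0,0,-0.6],"turn": 0},
  {"jaw": 0.3,"dp": [0,0,-0.3],"turn": 0},
  {"jaw": 0.3,"dp": [0,0,0],"turn": 0.5},
  {"jaw": 0.3,"dp": [0,0,0],"turn": 0.5},
  {"jaw": 0.3,"dp": [0,0,0],"turn": 0.5},
  {"jaw": 0.3,"dp": [0,0,0],"turn": 0.35},
  {"jaw": 0.3,"dp": [0,0,0],"turn": 0},
])

```text
clock: 28.03
eef_pos: [0.5377, 0.0204, 0.146]
orientation: [-0.035, -3.139, -0.0]
ft_force: [0.3, 0.2, -3.6]
finger_gap: 0.0416
grasp_force: 45.0
```

Emit:
move_arm([
  {"jaw": 0.3,"dp": [0,0.3,0],"turn": 0},
  {"jaw": 0.3,"dp": [0.1,0.6,0],"turn": 0},
  {"jaw": 0.3,"dp": [0.15,0.9,0],"turn": 0},
  {"jaw": 0.3,"dp": [0.2,1,0],"turn": 0},
  {"jaw": 0.3,"dp": [0.2,1,0],"turn": 0},
  {"jaw": 0.3,"dp": [0.2,1,0],"turn": 0},
  {"jaw": 0.3,"dp": [0.2,1,0],"turn": 0},
  {"jaw": 0.3,"dp": [0.2,1,0],"turn": 0},
  {"jaw": 0.3,"dp": [0.2,1,0],"turn": 0},
  {"jaw": 0.3,"dp": [0.1,0.9,0],"turn": 0},
  {"jaw": 0.3,"dp": [0,0.6,0],"turn": 0},
  {"jaw": 0.3,"dp": [0,0.4,0],"turn": 0},
])

```text
clock: 29.03
eef_pos: [0.4972, 0.3148, 0.1469]
orientation: [-0.027, -3.14, -0.0]
ft_force: [0.8, -0.1, -4.4]
finger_gap: 0.0415
grasp_force: 45.0
```

Emit:
move_arm([
  {"jaw": 0.3,"dp": [0,0,0.8],"turn": 0},
  {"jaw": 0.3,"dp": [0,0,0.8],"turn": 0},
  {"jaw": 0.3,"dp": [0,0,0.4],"turn": 0},
  {"jaw": 0.3,"dp": [0,0,0],"turn": 0},
  {"jaw": 0.3,"dp": [0,0,0],"turn": 0},
  {"jaw": 0.3,"dp": [0,0,0],"turn": 0},
])

```text
clock: 29.53
eef_pos: [0.4994, 0.3123, 0.0887]
orientation: [0.033, 3.14, 0.001]
ft_force: [1.0, 1.6, -4.5]
finger_gap: 0.0418
grasp_force: 45.0
```

Run:
```python
from h import *
s,im=shot("w8");print(s["eef_pos"],s["finger_gap"],s["ft_force"],s["ft_torque"],topose([.4995,.3126,.036],88.66))
sc=snapshot("scene")[120:290,350:560,::-1]
cv2.imwrite("pics/w8c.png",np.vstack([cv2.resize(im[:,:,::-1],(400,300)),cv2.resize(sc,(400,300))]))
```

```text
[0.49935804 0.31233107 0.08873846] 0.04182437593478369 [ 0.96102903  1.57272504 -4.53488162] [ 0.10423687 -0.17796908 -0.02972991] [array([1.200e-02, 1.000e-03, 1.775e+00]), 'tool y heading', np.float64(88.79), 'turn units', np.float64(0.021)]
```

View pics/w8c.png

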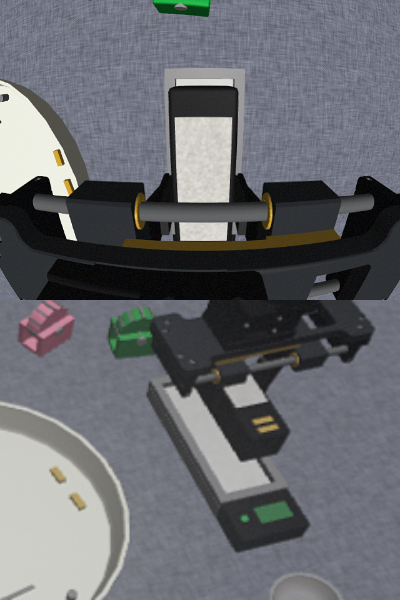

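The battery is level and square over the recess in both views. Lowering it in.

Emit:
move_arm([
  {"jaw": 0.3,"dp": [0,0,0.5],"turn": 0},
  {"jaw": 0.3,"dp": [0,0,0.5],"turn": 0},
  {"jaw": 0.3,"dp": [0,0,0.3],"turn": 0},
  {"jaw": 0.3,"dp": [0,0,0.2],"turn": 0},
  {"jaw": 0.3,"dp": [0,0,0.15],"turn": 0},
  {"jaw": 0.3,"dp": [0,0,0.1],"turn": 0},
  {"jaw": 0.3,"dp": [0,0,0],"turn": 0},
  {"jaw": 0.3,"dp": [0,0,0],"turn": 0},
])

```text
clock: 30.3
eef_pos: [0.4991, 0.3126, 0.036]
orientation: [0.033, 3.14, 0.001]
ft_force: [-0.5, 0.2, -0.6]
finger_gap: 0.0415
grasp_force: 45.0
```

Emit:
move_arm([
  {"jaw": 0.7,"dp": [0,0,0],"turn": 0},
  {"jaw": 0.7,"dp": [0,0,0],"turn": 0},
  {"jaw": 0.7,"dp": [0,0,0],"turn": 0},
  {"jaw": 0.7,"dp": [0,0,0],"turn": 0},
  {"jaw": 0.7,"dp": [0,0,-0.3],"turn": 0},
  {"jaw": 0.7,"dp": [0,0,-0.8],"turn": 0},
  {"jaw": 0.8,"dp": [0,0,-1],"turn": 0},
  {"jaw": 0.8,"dp": [0,0,-1],"turn": 0},
  {"jaw": 0.8,"dp": [0,0,-1],"turn": 0.5},
  {"jaw": 0.8,"dp": [0,0,-0.5],"turn": 1},
  {"jaw": 0.8,"dp": [0,0,0],"turn": 1},
  {"jaw": 0.8,"dp": [0,0,0],"turn": 1},
])

```text
clock: 31.3
eef_pos: [0.4997, 0.3129, 0.1763]
orientation: [0.612, 3.077, 0.005]
ft_force: [-0.2, 0.7, -0.3]
finger_gap: 0.0696
grasp_force: 0.0
```

Emit:
move_arm([
  {"jaw": 0.8,"dp": [0,0,0],"turn": 1},
  {"jaw": 0.8,"dp": [0,0,0],"turn": 1},
  {"jaw": 0.8,"dp": [0,0,0],"turn": 1},
  {"jaw": 0.8,"dp": [0,0,0],"turn": 1},
  {"jaw": 0.8,"dp": [0,0,0],"turn": 1},
  {"jaw": 0.8,"dp": [0,0,0],"turn": 1},
  {"jaw": 0.8,"dp": [0,0,0],"turn": 1},
  {"jaw": 0.8,"dp": [0,0,0],"turn": 1},
  {"jaw": 0.8,"dp": [0,0,0],"turn": 1},
  {"jaw": 0.8,"dp": [0,0,0],"turn": 0.65},
  {"jaw": 0.8,"dp": [0,0,0],"turn": 0},
  {"jaw": 0.8,"dp": [0,0,0],"turn": 0},
])

```text
clock: 32.3
eef_pos: [0.4986, 0.3123, 0.1737]
orientation: [2.018, 2.407, 0.001]
ft_force: [0.3, 0.1, 0.4]
finger_gap: 0.0696
grasp_force: 0.0
```

Run:
```python
from h import *
from poses import *
print(get_state()["eef_pos"],topose([.6157,-.3406,.14],9.8))
sc=snapshot("scene")[120:290,350:560,::-1]
cv2.imwrite("pics/c9.png",cv2.resize(sc,(630,510),interpolation=cv2.INTER_CUBIC))
```

```text
[0.49856484 0.31228654 0.17371141] [array([-22.111,   0.05 ,   1.12 ]), 'tool y heading', np.float64(10.04), 'turn units', np.float64(0.04)]
```

View pics/c9.png

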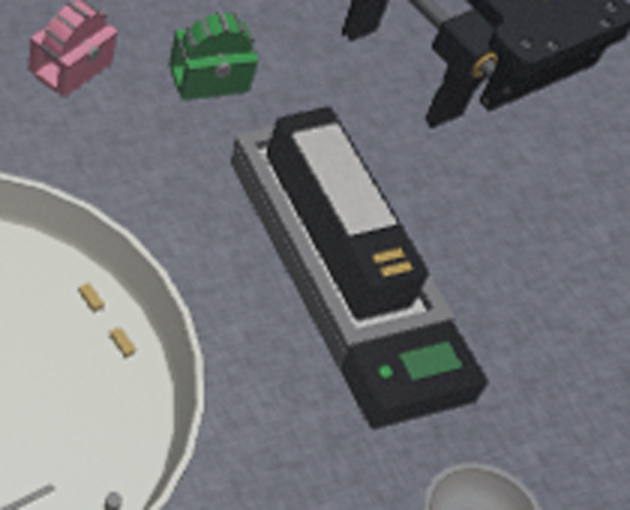

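The battery sits in the recess, label up. Next I'll bring the fan back, starting by hovering over it on the mat.

Emit:
move_arm([
  {"jaw": 0.8,"dp": [-0.6,0,0],"turn": 0.04},
  {"jaw": 0.8,"dp": [-1,0,0],"turn": 0},
  {"jaw": 0.8,"dp": [-1,0,0],"turn": 0},
  {"jaw": 0.8,"dp": [-1,0,0],"turn": 0},
  {"jaw": 0.8,"dp": [-1,0,0],"turn": 0},
  {"jaw": 0.8,"dp": [-1,0,0],"turn": 0},
  {"jaw": 0.8,"dp": [-1,0,0],"turn": 0},
  {"jaw": 0.8,"dp": [-1,0,0],"turn": 0},
  {"jaw": 0.8,"dp": [-1,0,0],"turn": 0},
  {"jaw": 0.8,"dp": [-1,0,0],"turn": 0},
  {"jaw": 0.8,"dp": [-1,0,0],"turn": 0},
  {"jaw": 0.8,"dp": [-1,0,0],"turn": 0},
], squeeze=25)

```text
clock: 33.35
eef_pos: [0.5571, -0.0323, 0.1734]
orientation: [2.024, 2.402, 0.0]
ft_force: [0.4, 0.1, -0.2]
finger_gap: 0.0693
grasp_force: 0.0
```

Emit:
move_arm([
  {"jaw": 0.8,"dp": [-1,0,0],"turn": 0},
  {"jaw": 0.8,"dp": [-1,0,0],"turn": 0},
  {"jaw": 0.8,"dp": [-1,0,0],"turn": 0},
  {"jaw": 0.8,"dp": [-1,0,0],"turn": 0},
  {"jaw": 0.8,"dp": [-1,0,0],"turn": 0},
  {"jaw": 0.8,"dp": [-1,0,0],"turn": 0},
  {"jaw": 0.8,"dp": [-1,0,0.3],"turn": 0},
  {"jaw": 0.8,"dp": [-1,0,0.8],"turn": 0},
  {"jaw": 0.8,"dp": [-1,0,0],"turn": 0},
  {"jaw": 0.8,"dp": [-1,0,0],"turn": 0},
  {"jaw": 0.8,"dp": [-0.5,0,0],"turn": 0},
  {"jaw": 0.8,"dp": [0,0,0],"turn": 0},
])

```text
clock: 34.35
eef_pos: [0.6095, -0.3451, 0.1398]
orientation: [2.027, 2.398, -0.001]
ft_force: [-0.0, 0.1, -0.0]
finger_gap: 0.0693
grasp_force: 0.0
```

Emit:
move_arm([
  {"jaw": 0.8,"dp": [0,0,0],"turn": 0},
  {"jaw": 0.8,"dp": [0,0,0],"turn": 0},
  {"jaw": 0.8,"dp": [0,0,0],"turn": 0},
])

```text
clock: 34.6
eef_pos: [0.6099, -0.3399, 0.1401]
orientation: [-2.024, -2.402, -0.0]
ft_force: [0.2, 0.6, 0.2]
finger_gap: 0.0698
grasp_force: 0.0
```

Run:
```python
from h import *
print(get_state()["eef_pos"],topose([.6157,-.3406,.0085],9.8))
```

```text
[ 0.6098906  -0.33991837  0.1400936 ] [array([-0.058,  0.188,  4.386]), 'tool y heading', np.float64(9.77), 'turn units', np.float64(-0.006)]
```

Emit:
move_arm([
  {"jaw": 0.8,"dp": [-0.05,0.19,0.5],"turn": 0},
  {"jaw": 0.8,"dp": [0,0,1],"turn": 0},
  {"jaw": 0.8,"dp": [0,0,1],"turn": 0},
  {"jaw": 0.8,"dp": [0,0,0.9],"turn": 0},
  {"jaw": 0.8,"dp": [0,0,0.6],"turn": 0},
  {"jaw": 0.8,"dp": [0,0,0.36],"turn": 0},
  {"jaw": 0.8,"dp": [0,0,0],"turn": 0},
  {"jaw": 0.8,"dp": [0,0,0],"turn": 0},
  {"jaw": 0.8,"dp": [0,0,0],"turn": 0},
])

```text
clock: 35.35
eef_pos: [0.6171, -0.3423, 0.0114]
orientation: [2.024, 2.399, 0.0]
ft_force: [-0.3, -0.1, 0.8]
finger_gap: 0.0697
grasp_force: 0.0
```

Run:
```python
from h import *
print(get_state()["eef_pos"],topose([.6157,-.3406,.0085],9.8))
```

```text
[ 0.61706449 -0.3422633   0.0113656 ] [array([ 0.063, -0.036,  0.095]), 'tool y heading', np.float64(9.7), 'turn units', np.float64(-0.016)]
```

Emit:
move_arm([
  {"jaw": 0.8,"dp": [0.06,-0.03,0.08],"turn": 0},
  {"jaw": 0.8,"dp": [0,0,0],"turn": 0},
  {"jaw": 0.8,"dp": [0,0,0],"turn": 0},
  {"jaw": 0.5,"dp": [0,0,0],"turn": 0},
  {"jaw": 0.5,"dp": [0,0,0],"turn": 0},
  {"jaw": 0.5,"dp": [0,0,0],"turn": 0},
  {"jaw": 0.5,"dp": [0,0,0],"turn": 0},
  {"jaw": 0.5,"dp": [0,0,0],"turn": 0},
  {"jaw": 0.5,"dp": [0,0,0],"turn": 0},
])

```text
clock: 36.1
eef_pos: [0.6147, -0.3404, 0.007]
orientation: [2.026, 2.4, 0.0]
ft_force: [0.4, 0.4, 1.2]
finger_gap: 0.0535
grasp_force: 25.0
```

Run:
```python
from h import *
print(get_state()["eef_pos"],topose([.572,.0717,.0975],9.8))
```

```text
[ 0.61472081 -0.34036205  0.00701882] [array([13.779,  0.905, -3.019]), 'tool y heading', np.float64(9.67), 'turn units', np.float64(-0.022)]
```

Emit:
move_arm([
  {"jaw": 0.5,"dp": [0,0,-0.3],"turn": 0},
  {"jaw": 0.5,"dp": [0,0,-0.8],"turn": 0},
  {"jaw": 0.5,"dp": [0,0,-1],"turn": 0},
  {"jaw": 0.5,"dp": [0,0,-1],"turn": 0},
  {"jaw": 0.5,"dp": [0,0,-1],"turn": 0},
  {"jaw": 0.5,"dp": [0.6,0,-0.2],"turn": 0},
  {"jaw": 0.5,"dp": [1,0.1,0],"turn": 0},
  {"jaw": 0.5,"dp": [1,0.1,0],"turn": 0},
  {"jaw": 0.5,"dp": [1,0.1,0],"turn": 0},
  {"jaw": 0.5,"dp": [1,0.1,0],"turn": 0},
  {"jaw": 0.5,"dp": [1,0.1,0],"turn": 0},
  {"jaw": 0.5,"dp": [1,0.1,0],"turn": 0},
])

```text
clock: 37.1
eef_pos: [0.5983, -0.1406, 0.136]
orientation: [-2.026, -2.4, 0.0]
ft_force: [0.6, -0.4, -2.4]
finger_gap: 0.0536
grasp_force: 25.0
```

Emit:
move_arm([
  {"jaw": 0.5,"dp": [1,0.1,0],"turn": 0},
  {"jaw": 0.5,"dp": [1,0.1,0],"turn": 0},
  {"jaw": 0.5,"dp": [1,0.1,0],"turn": 0},
  {"jaw": 0.5,"dp": [1,0,0],"turn": 0},
  {"jaw": 0.5,"dp": [1,0,0],"turn": 0},
  {"jaw": 0.5,"dp": [1,0,0],"turn": 0},
  {"jaw": 0.5,"dp": [0.8,0,0],"turn": 0},
  {"jaw": 0.5,"dp": [0.4,0,0],"turn": 0},
  {"jaw": 0.5,"dp": [0,0,0.8],"turn": 0},
  {"jaw": 0.5,"dp": [0,0,1],"turn": 0},
  {"jaw": 0.5,"dp": [0,0,0.9],"turn": 0},
  {"jaw": 0.5,"dp": [0,0,0.4],"turn": 0},
])

```text
clock: 38.1
eef_pos: [0.5689, 0.0721, 0.0392]
orientation: [-2.024, -2.398, 0.006]
ft_force: [-1.3, -0.0, -2.6]
finger_gap: 0.0539
grasp_force: 25.0
```

Emit:
move_arm([
  {"jaw": 0.5,"dp": [0,0,0],"turn": 0},
  {"jaw": 0.5,"dp": [0,0,0],"turn": 0},
  {"jaw": 0.5,"dp": [0,0,0],"turn": 0},
  {"jaw": 0.5,"dp": [0,0,0],"turn": 0},
])

```text
clock: 38.43
eef_pos: [0.5735, 0.0722, 0.0451]
orientation: [2.025, 2.398, 0.004]
ft_force: [-0.2, 0.3, -1.6]
finger_gap: 0.054
grasp_force: 25.0
```

Run:
```python
from h import *
for i in range(3): print(get_state()["eef_pos"],topose([.572,.0717,.0165],9.8)); snapshot("top")
```

```text
[0.57350058 0.07219546 0.04511245] [array([-0.007, -0.056,  0.954]), 'tool y heading', np.float64(9.66), 'turn units', np.float64(-0.024)]
[0.57333987 0.0722427  0.04498693] [array([-0.01 , -0.05 ,  0.949]), 'tool y heading', np.float64(9.66), 'turn units', np.float64(-0.024)]
[0.57306677 0.07228159 0.04471717] [array([-0.013, -0.041,  0.94 ]), 'tool y heading', np.float64(9.66), 'turn units', np.float64(-0.024)]
```

Emit:
move_arm([
  {"jaw": 0.5,"dp": [0,-0.03,0.3],"turn": -0.02},
  {"jaw": 0.5,"dp": [0,0,0.3],"turn": 0},
  {"jaw": 0.5,"dp": [0,0,0.15],"turn": 0},
  {"jaw": 0.5,"dp": [0,0,0.07],"turn": 0},
  {"jaw": 0.5,"dp": [0,0,0],"turn": 0},
  {"jaw": 0.5,"dp": [0,0,0],"turn": 0},
  {"jaw": 0.5,"dp": [0,0,0],"turn": 0},
  {"jaw": 0.5,"dp": [0,0,0],"turn": 0},
  {"jaw": 0.5,"dp": [0,0,0],"turn": 0},
])

```text
clock: 39.33
eef_pos: [0.5711, 0.0723, 0.0186]
orientation: [2.023, 2.402, 0.001]
ft_force: [-1.0, 0.5, -2.1]
finger_gap: 0.0541
grasp_force: 25.0
```

Run:
```python
from h import *
print(get_state()["eef_pos"],topose([.572,.0717,.0165],9.8))
```

```text
[0.57110547 0.07231861 0.01863115] [array([-0.025,  0.026,  0.071]), 'tool y heading', np.float64(9.79), 'turn units', np.float64(-0.001)]
```

Emit:
move_arm([
  {"jaw": 0.5,"dp": [-0.02,0.02,0.06],"turn": 0},
  {"jaw": 0.5,"dp": [0,0,0],"turn": 0},
  {"jaw": 0.5,"dp": [0,0,0],"turn": 0},
  {"jaw": 0.5,"dp": [0,0,0],"turn": 0},
  {"jaw": 0.5,"dp": [0,0,0],"turn": 0},
])

```text
clock: 39.75
eef_pos: [0.5714, 0.0718, 0.0165]
orientation: [2.024, 2.403, 0.0]
ft_force: [-0.1, 0.2, -2.2]
finger_gap: 0.0533
grasp_force: 25.0
```

Emit:
move_arm([
  {"jaw": 0.5,"dp": [0,0.01,0.03],"turn": 0},
  {"jaw": 0.5,"dp": [0,0,0],"turn": 0},
  {"jaw": 0.5,"dp": [0,0,0],"turn": 0},
  {"jaw": 0.5,"dp": [0,0,0],"turn": 0},
])

```text
clock: 40.08
eef_pos: [0.5718, 0.0718, 0.0159]
orientation: [2.024, 2.403, 0.0]
ft_force: [-2.2, -0.2, 4.3]
finger_gap: 0.0539
grasp_force: 25.0
```

Emit:
move_arm([
  {"jaw": 0.8,"dp": [0,0,0],"turn": 0},
  {"jaw": 0.8,"dp": [0,0,0],"turn": 0},
  {"jaw": 0.8,"dp": [0,0,0],"turn": 0},
  {"jaw": 0.8,"dp": [0,0,0],"turn": 0},
  {"jaw": 0.8,"dp": [0,0,0],"turn": 0},
  {"jaw": 0.8,"dp": [0,0,-0.5],"turn": 0},
  {"jaw": 0.8,"dp": [0,0,-1],"turn": 0},
  {"jaw": 0.8,"dp": [0,0,-1],"turn": 0},
  {"jaw": 0.8,"dp": [0,0,-1],"turn": 0},
  {"jaw": 0.8,"dp": [-0.6,-0.2,-0.6],"turn": 0},
  {"jaw": 0.8,"dp": [-1,-0.3,0],"turn": 0},
  {"jaw": 0.8,"dp": [-1,-0.3,0],"turn": 0},
])

```text
clock: 41.08
eef_pos: [0.5627, -0.0094, 0.1409]
orientation: [2.018, 2.402, 0.004]
ft_force: [0.2, -0.4, -0.2]
finger_gap: 0.0696
grasp_force: 0.0
```

Emit:
move_arm([
  {"jaw": 0.8,"dp": [-1,-0.3,0],"turn": 0},
  {"jaw": 0.8,"dp": [-1,-0.3,0],"turn": 0},
  {"jaw": 0.8,"dp": [-1,-0.3,0],"turn": 0},
  {"jaw": 0.8,"dp": [-1,-0.3,0],"turn": 0},
  {"jaw": 0.8,"dp": [-1,-0.3,0],"turn": 0},
  {"jaw": 0.8,"dp": [-1,-0.3,0],"turn": 0},
  {"jaw": 0.8,"dp": [-1,-0.3,0],"turn": 0},
  {"jaw": 0.8,"dp": [-1,-0.3,0],"turn": 0},
  {"jaw": 0.8,"dp": [-1,-0.3,0],"turn": 0},
  {"jaw": 0.8,"dp": [-1,-0.3,0],"turn": 0},
  {"jaw": 0.8,"dp": [-0.5,-0.06,0],"turn": 0},
  {"jaw": 0.8,"dp": [0,0,1],"turn": 0},
])

```text
clock: 42.08
eef_pos: [0.5279, -0.3419, 0.1151]
orientation: [2.019, 2.389, -0.001]
ft_force: [1.2, -0.5, 0.7]
finger_gap: 0.0696
grasp_force: 0.0
```

Emit:
move_arm([
  {"jaw": 0.8,"dp": [0,0,0.4],"turn": 0},
  {"jaw": 0.8,"dp": [0,0,0],"turn": 0},
  {"jaw": 0.8,"dp": [0,0,0],"turn": 0},
  {"jaw": 0.8,"dp": [0,0,0],"turn": 0},
  {"jaw": 0.8,"dp": [0,0,0],"turn": 0},
  {"jaw": 0.8,"dp": [0,0,0],"turn": 0},
  {"jaw": 0.8,"dp": [0,0,0],"turn": 0},
])

```text
clock: 42.67
eef_pos: [0.5251, -0.3352, 0.0977]
orientation: [2.022, 2.402, 0.0]
ft_force: [0.0, 0.2, 0.9]
finger_gap: 0.0698
grasp_force: 0.0
```

Run:
```python
from h import *
print(get_state()["eef_pos"],topose([.5249,-.3364,.009],9.8))
```

```text
[ 0.52512322 -0.33516783  0.09770916] [array([-0.035, -0.018,  2.957]), 'tool y heading', np.float64(9.83), 'turn units', np.float64(0.004)]
```

Emit:
move_arm([
  {"jaw": 0.8,"dp": [-0.035,-0.02,0.5],"turn": 0},
  {"jaw": 0.8,"dp": [0,0,0.8],"turn": 0},
  {"jaw": 0.8,"dp": [0,0,0.8],"turn": 0},
  {"jaw": 0.8,"dp": [0,0,0.5],"turn": 0},
  {"jaw": 0.8,"dp": [0,0,0.35],"turn": 0},
  {"jaw": 0.8,"dp": [0,0,0],"turn": 0},
  {"jaw": 0.8,"dp": [0,0,0],"turn": 0},
  {"jaw": 0.8,"dp": [0,0,0],"turn": 0},
  {"jaw": 0.8,"dp": [0,0,0],"turn": 0},
])

```text
clock: 43.42
eef_pos: [0.5251, -0.3371, 0.0098]
orientation: [2.022, 2.401, 0.0]
ft_force: [0.0, -1.0, 1.1]
finger_gap: 0.0697
grasp_force: 0.0
```

Emit:
move_arm([
  {"jaw": 0.5,"dp": [0,0,0],"turn": 0},
  {"jaw": 0.5,"dp": [0,0,0],"turn": 0},
  {"jaw": 0.5,"dp": [0,0,0],"turn": 0},
  {"jaw": 0.5,"dp": [0,0,0],"turn": 0},
  {"jaw": 0.5,"dp": [0,0,0],"turn": 0},
  {"jaw": 0.5,"dp": [0,0,0],"turn": 0},
  {"jaw": 0.5,"dp": [0,0,0],"turn": 0},
])

```text
clock: 44.0
eef_pos: [0.5244, -0.3365, 0.0086]
orientation: [2.023, 2.402, 0.0]
ft_force: [-0.2, -0.5, 5.3]
finger_gap: 0.0536
grasp_force: 25.0
```

Run:
```python
from h import *
print(get_state()["eef_pos"],topose([.547,-.0239,.018],9.8))
```

```text
[ 0.52437356 -0.33646963  0.00857257] [array([10.139,  2.515, -0.318]), 'tool y heading', np.float64(9.79), 'turn units', np.float64(-0.002)]
```

Emit:
move_arm([
  {"jaw": 0.5,"dp": [0,0,-0.3],"turn": 0},
  {"jaw": 0.5,"dp": [0,0,-0.8],"turn": 0},
  {"jaw": 0.5,"dp": [0,0,-1],"turn": 0},
  {"jaw": 0.5,"dp": [0,0,-1],"turn": 0},
  {"jaw": 0.5,"dp": [0,0,-1],"turn": 0},
  {"jaw": 0.5,"dp": [0.6,0.1,-0.2],"turn": 0},
  {"jaw": 0.5,"dp": [1,0.3,0],"turn": 0},
  {"jaw": 0.5,"dp": [1,0.3,0],"turn": 0},
  {"jaw": 0.5,"dp": [1,0.3,0],"turn": 0},
  {"jaw": 0.5,"dp": [1,0.3,0],"turn": 0},
  {"jaw": 0.5,"dp": [1,0.3,0],"turn": 0},
  {"jaw": 0.5,"dp": [1,0.3,0],"turn": 0},
])

```text
clock: 45.0
eef_pos: [0.5457, -0.1298, 0.1367]
orientation: [-2.023, -2.402, 0.001]
ft_force: [0.8, 0.0, -2.7]
finger_gap: 0.0537
grasp_force: 25.0
```

Emit:
move_arm([
  {"jaw": 0.5,"dp": [1,0.2,0],"turn": 0},
  {"jaw": 0.5,"dp": [1,0.2,0],"turn": 0},
  {"jaw": 0.5,"dp": [1,0.2,0],"turn": 0},
  {"jaw": 0.5,"dp": [0.54,0,0],"turn": 0},
  {"jaw": 0.5,"dp": [0,0,0.8],"turn": 0},
  {"jaw": 0.5,"dp": [0,0,1],"turn": 0},
  {"jaw": 0.5,"dp": [0,0,0.9],"turn": 0},
  {"jaw": 0.5,"dp": [0,0,0.4],"turn": 0},
  {"jaw": 0.5,"dp": [0,0,0],"turn": 0},
  {"jaw": 0.5,"dp": [0,0,0],"turn": 0},
  {"jaw": 0.5,"dp": [0,0,0],"turn": 0},
  {"jaw": 0.5,"dp": [0,0,0],"turn": 0},
])

```text
clock: 46.0
eef_pos: [0.5479, -0.0242, 0.0461]
orientation: [2.022, 2.4, 0.003]
ft_force: [0.5, -0.3, -1.6]
finger_gap: 0.0536
grasp_force: 25.0
```

Emit:
move_arm([
  {"jaw": 0.5,"dp": [0,0,0],"turn": 0},
  {"jaw": 0.5,"dp": [0,0,0],"turn": 0},
  {"jaw": 0.5,"dp": [0,0,0],"turn": 0},
])

```text
clock: 46.25
eef_pos: [0.5468, -0.0239, 0.0449]
orientation: [2.023, 2.402, 0.001]
ft_force: [-0.3, -0.4, -1.9]
finger_gap: 0.0536
grasp_force: 25.0
```

Run:
```python
from h import *
print(get_state()["eef_pos"],topose([.547,-.0239,.018],9.8))
```

```text
[ 0.54677381 -0.02389663  0.0448989 ] [array([-0.001,  0.006,  0.897]), 'tool y heading', np.float64(9.79), 'turn units', np.float64(-0.002)]
```

Emit:
move_arm([
  {"jaw": 0.5,"dp": [0,0,0.3],"turn": 0},
  {"jaw": 0.5,"dp": [0,0,0.3],"turn": 0},
  {"jaw": 0.5,"dp": [0,0,0.15],"turn": 0},
  {"jaw": 0.5,"dp": [0,0,0.13],"turn": 0},
  {"jaw": 0.5,"dp": [0,0,0],"turn": 0},
  {"jaw": 0.5,"dp": [0,0,0],"turn": 0},
  {"jaw": 0.5,"dp": [0,0,0],"turn": 0},
  {"jaw": 0.5,"dp": [0,0,0],"turn": 0},
  {"jaw": 0.5,"dp": [0,0,0],"turn": 0},
])

```text
clock: 47.0
eef_pos: [0.5463, -0.0237, 0.0173]
orientation: [2.024, 2.403, 0.0]
ft_force: [0.2, 0.1, -2.5]
finger_gap: 0.0538
grasp_force: 25.0
```

Run:
```python
from h import *
print(get_state()["eef_pos"],topose([.547,-.0239,.017],9.8))
```

```text
[ 0.54626609 -0.02374819  0.0173172 ] [array([-0.009,  0.023,  0.011]), 'tool y heading', np.float64(9.79), 'turn units', np.float64(-0.002)]
```

Emit:
move_arm([
  {"jaw": 0.5,"dp": [0,0.01,0.03],"turn": 0},
  {"jaw": 0.5,"dp": [0,0,0],"turn": 0},
  {"jaw": 0.5,"dp": [0,0,0],"turn": 0},
  {"jaw": 0.5,"dp": [0,0,0],"turn": 0},
])

```text
clock: 47.33
eef_pos: [0.5464, -0.0238, 0.0172]
orientation: [-2.024, -2.403, 0.001]
ft_force: [-3.6, 0.9, 6.3]
finger_gap: 0.0542
grasp_force: 25.0
```

Emit:
move_arm([
  {"jaw": 0.8,"dp": [0,0,0],"turn": 0},
  {"jaw": 0.8,"dp": [0,0,0],"turn": 0},
  {"jaw": 0.8,"dp": [0,0,0],"turn": 0},
  {"jaw": 0.8,"dp": [0,0,0],"turn": 0},
  {"jaw": 0.8,"dp": [0,0,0],"turn": 0},
  {"jaw": 0.8,"dp": [0,0,-0.5],"turn": 0},
  {"jaw": 0.8,"dp": [0,0,-1],"turn": 0},
  {"jaw": 0.8,"dp": [0,0,-1],"turn": 0},
  {"jaw": 0.8,"dp": [0,0,-1],"turn": 0},
  {"jaw": 0.8,"dp": [-0.6,-0.2,-0.6],"turn": 0},
  {"jaw": 0.8,"dp": [-1,-0.6,0],"turn": 0},
  {"jaw": 0.8,"dp": [-1,-0.6,0],"turn": 0},
])

```text
clock: 48.33
eef_pos: [0.5198, -0.1084, 0.1421]
orientation: [2.018, 2.402, 0.003]
ft_force: [0.9, -0.4, -0.2]
finger_gap: 0.0693
grasp_force: 0.0
```

Emit:
move_arm([
  {"jaw": 0.8,"dp": [-1,-0.6,0],"turn": 0},
  {"jaw": 0.8,"dp": [-1,-0.6,0],"turn": 0},
  {"jaw": 0.8,"dp": [-1,-0.6,0],"turn": 0},
  {"jaw": 0.8,"dp": [-1,-0.6,0],"turn": 0},
  {"jaw": 0.8,"dp": [-1,-0.6,0],"turn": 0},
  {"jaw": 0.8,"dp": [-1,-0.6,0],"turn": 0},
  {"jaw": 0.8,"dp": [-0.7,-0.3,0],"turn": 0},
  {"jaw": 0.8,"dp": [-0.3,-0.1,0.5],"turn": 0},
  {"jaw": 0.8,"dp": [0,0,0.9],"turn": 0},
  {"jaw": 0.8,"dp": [0,0,0],"turn": 0},
  {"jaw": 0.8,"dp": [0,0,0],"turn": 0},
  {"jaw": 0.8,"dp": [0,0,0],"turn": 0},
])

```text
clock: 49.33
eef_pos: [0.4361, -0.3348, 0.0984]
orientation: [2.023, 2.403, 0.0]
ft_force: [0.2, 0.5, 0.5]
finger_gap: 0.0698
grasp_force: 0.0
```

Emit:
move_arm([
  {"jaw": 0.8,"dp": [0,0,0],"turn": 0},
  {"jaw": 0.8,"dp": [0,0,0],"turn": 0},
  {"jaw": 0.8,"dp": [0,0,0],"turn": 0},
  {"jaw": 0.8,"dp": [0,0,0],"turn": 0},
])

```text
clock: 49.67
eef_pos: [0.4364, -0.3352, 0.0986]
orientation: [2.022, 2.402, -0.0]
ft_force: [-1.0, -0.0, -0.8]
finger_gap: 0.0697
grasp_force: 0.0
```

Run:
```python
from h import *
print(get_state()["eef_pos"],topose([.4349,-.3362,.009],9.8))
```

```text
[ 0.43638506 -0.33515947  0.09864383] [array([-0.022, -0.057,  2.988]), 'tool y heading', np.float64(9.82), 'turn units', np.float64(0.004)]
```

Emit:
move_arm([
  {"jaw": 0.8,"dp": [-0.02,-0.05,0.5],"turn": 0},
  {"jaw": 0.8,"dp": [0,0,0.8],"turn": 0},
  {"jaw": 0.8,"dp": [0,0,0.8],"turn": 0},
  {"jaw": 0.8,"dp": [0,0,0.5],"turn": 0},
  {"jaw": 0.8,"dp": [0,0,0.38],"turn": 0},
  {"jaw": 0.8,"dp": [0,0,0],"turn": 0},
  {"jaw": 0.8,"dp": [0,0,0],"turn": 0},
  {"jaw": 0.8,"dp": [0,0,0],"turn": 0},
  {"jaw": 0.8,"dp": [0,0,0],"turn": 0},
  {"jaw": 0.8,"dp": [0,0,0],"turn": 0},
])

```text
clock: 50.5
eef_pos: [0.4353, -0.3367, 0.0097]
orientation: [2.022, 2.401, -0.0]
ft_force: [0.3, 0.7, -0.0]
finger_gap: 0.0697
grasp_force: 0.0
```

Emit:
move_arm([
  {"jaw": 0.5,"dp": [0,0,0],"turn": 0},
  {"jaw": 0.5,"dp": [0,0,0],"turn": 0},
  {"jaw": 0.5,"dp": [0,0,0],"turn": 0},
  {"jaw": 0.5,"dp": [0,0,0],"turn": 0},
  {"jaw": 0.5,"dp": [0,0,0],"turn": 0},
  {"jaw": 0.5,"dp": [0,0,0],"turn": 0},
  {"jaw": 0.5,"dp": [0,0,0],"turn": 0},
])

```text
clock: 51.08
eef_pos: [0.4347, -0.3362, 0.0092]
orientation: [2.023, 2.403, -0.0]
ft_force: [-1.3, 0.8, 6.8]
finger_gap: 0.0492
grasp_force: 40.6
```

Run:
```python
from h import *
print(get_state()["eef_pos"],topose([.4892,.0568,.018],9.8))
```

```text
[ 0.43470763 -0.33615055  0.0092007 ] [array([12.599,  4.018, -0.297]), 'tool y heading', np.float64(9.79), 'turn units', np.float64(-0.001)]
```

Emit:
move_arm([
  {"jaw": 0.5,"dp": [0,0,-0.3],"turn": 0},
  {"jaw": 0.5,"dp": [0,0,-0.8],"turn": 0},
  {"jaw": 0.5,"dp": [0,0,-1],"turn": 0},
  {"jaw": 0.5,"dp": [0,0,-1],"turn": 0},
  {"jaw": 0.5,"dp": [0,0,-1],"turn": 0},
  {"jaw": 0.5,"dp": [0.6,0.1,-0.2],"turn": 0},
  {"jaw": 0.5,"dp": [1,0.4,0],"turn": 0},
  {"jaw": 0.5,"dp": [1,0.4,0],"turn": 0},
  {"jaw": 0.5,"dp": [1,0.4,0],"turn": 0},
  {"jaw": 0.5,"dp": [1,0.4,0],"turn": 0},
  {"jaw": 0.5,"dp": [1,0.4,0],"turn": 0},
  {"jaw": 0.5,"dp": [1,0.4,0],"turn": 0},
])

```text
clock: 52.08
eef_pos: [0.4743, -0.1264, 0.1374]
orientation: [-2.024, -2.402, 0.0]
ft_force: [-0.3, 0.4, -2.9]
finger_gap: 0.0495
grasp_force: 39.7
```

Emit:
move_arm([
  {"jaw": 0.5,"dp": [1,0.3,0],"turn": 0},
  {"jaw": 0.5,"dp": [1,0.3,0],"turn": 0},
  {"jaw": 0.5,"dp": [1,0.3,0],"turn": 0},
  {"jaw": 0.5,"dp": [1,0.3,0],"turn": 0},
  {"jaw": 0.5,"dp": [1,0.3,0],"turn": 0},
  {"jaw": 0.5,"dp": [0.7,0,0],"turn": 0},
  {"jaw": 0.5,"dp": [0.3,0,0],"turn": 0},
  {"jaw": 0.5,"dp": [0,0,0.7],"turn": 0},
  {"jaw": 0.5,"dp": [0,0,1],"turn": 0},
  {"jaw": 0.5,"dp": [0,0,0.8],"turn": 0},
  {"jaw": 0.5,"dp": [0,0,0],"turn": 0},
  {"jaw": 0.5,"dp": [0,0,0],"turn": 0},
])

```text
clock: 53.08
eef_pos: [0.4867, 0.0566, 0.0612]
orientation: [-2.022, -2.4, 0.004]
ft_force: [0.3, 0.6, -2.9]
finger_gap: 0.0493
grasp_force: 39.8
```

Emit:
move_arm([
  {"jaw": 0.5,"dp": [0,0,0],"turn": 0},
  {"jaw": 0.5,"dp": [0,0,0],"turn": 0},
  {"jaw": 0.5,"dp": [0,0,0],"turn": 0},
  {"jaw": 0.5,"dp": [0,0,0],"turn": 0},
  {"jaw": 0.5,"dp": [0,0,0],"turn": 0},
])

```text
clock: 53.5
eef_pos: [0.4891, 0.0569, 0.0633]
orientation: [2.023, 2.402, 0.002]
ft_force: [0.9, 0.2, -2.4]
finger_gap: 0.0492
grasp_force: 39.7
```

Run:
```python
from h import *
s=get_state();print(s["eef_pos"],s["finger_gap"],s["ft_force"],topose([.4892,.0568,.018],9.8))
```

```text
[0.48912181 0.05692731 0.06331212] 0.04919453920260067 [ 0.93724171  0.24619464 -2.3932194 ] [array([-4.00e-03, -1.00e-03,  1.51e+00]), 'tool y heading', np.float64(9.78), 'turn units', np.float64(-0.003)]
```

Emit:
move_arm([
  {"jaw": 0.5,"dp": [0,0,0.5],"turn": 0},
  {"jaw": 0.5,"dp": [0,0,0.4],"turn": 0},
  {"jaw": 0.5,"dp": [0,0,0.3],"turn": 0},
  {"jaw": 0.5,"dp": [0,0,0.15],"turn": 0},
  {"jaw": 0.5,"dp": [0,0,0.12],"turn": 0},
  {"jaw": 0.5,"dp": [0,0,0],"turn": 0},
  {"jaw": 0.5,"dp": [0,0,0],"turn": 0},
  {"jaw": 0.5,"dp": [0,0,0],"turn": 0},
  {"jaw": 0.5,"dp": [0,0,0],"turn": 0},
  {"jaw": 0.5,"dp": [0,0,0],"turn": 0},
])

```text
clock: 54.33
eef_pos: [0.4886, 0.057, 0.0184]
orientation: [2.024, 2.403, 0.0]
ft_force: [-0.3, 0.3, -3.4]
finger_gap: 0.0493
grasp_force: 40.2
```

Run:
```python
from h import *
s=get_state();print(s["eef_pos"],s["finger_gap"],s["ft_force"],topose([.4892,.0568,.018],9.8))
```

```text
[0.48859129 0.05700984 0.01839182] 0.049305219788160735 [-0.26829237  0.30485238 -3.35669243] [array([-0.01 ,  0.019,  0.013]), 'tool y heading', np.float64(9.79), 'turn units', np.float64(-0.002)]
```

Emit:
move_arm([
  {"jaw": 0.5,"dp": [-0.01,0.02,0.03],"turn": 0},
  {"jaw": 0.5,"dp": [0,0,0],"turn": 0},
  {"jaw": 0.5,"dp": [0,0,0],"turn": 0},
  {"jaw": 0.5,"dp": [0,0,0],"turn": 0},
])

```text
clock: 54.67
eef_pos: [0.4887, 0.0569, 0.0182]
orientation: [-2.023, -2.402, 0.001]
ft_force: [-5.7, 0.3, 8.1]
finger_gap: 0.0493
grasp_force: 41.3
```

Emit:
move_arm([
  {"jaw": 0.8,"dp": [0,0,0],"turn": 0},
  {"jaw": 0.8,"dp": [0,0,0],"turn": 0},
  {"jaw": 0.8,"dp": [0,0,0],"turn": 0},
  {"jaw": 0.8,"dp": [0,0,0],"turn": 0},
  {"jaw": 0.8,"dp": [0,0,0],"turn": 0},
  {"jaw": 0.8,"dp": [0,0,0],"turn": 0},
  {"jaw": 0.8,"dp": [0,0,-0.4],"turn": 0},
  {"jaw": 0.8,"dp": [0,0,-0.8],"turn": 0},
  {"jaw": 0.8,"dp": [0,0,-1],"turn": 0},
  {"jaw": 0.8,"dp": [0,0,-1],"turn": 0},
  {"jaw": 0.8,"dp": [0,0,-1],"turn": 0},
  {"jaw": 0.8,"dp": [-0.5,0.2,-1],"turn": 0},
])

```text
clock: 55.67
eef_pos: [0.4961, 0.0445, 0.1742]
orientation: [-2.02, -2.403, 0.0]
ft_force: [0.0, -0.4, -0.3]
finger_gap: 0.0696
grasp_force: 0.0
```

Emit:
move_arm([
  {"jaw": 0.8,"dp": [-1,0.2,-1],"turn": 0},
  {"jaw": 0.8,"dp": [-0.7,0.2,-0.8],"turn": 0},
  {"jaw": 0.8,"dp": [0,0,0],"turn": 0},
  {"jaw": 0.8,"dp": [0,0,0],"turn": 0},
  {"jaw": 0.8,"dp": [0,0,0],"turn": 0},
  {"jaw": 0.8,"dp": [0,0,0],"turn": 0},
  {"jaw": 0.8,"dp": [0,0,0],"turn": 0},
  {"jaw": 0.8,"dp": [0,0,0],"turn": 0},
  {"jaw": 0.8,"dp": [0,0,0],"turn": 0},
  {"jaw": 0.8,"dp": [0,0,0],"turn": 0},
])

```text
clock: 56.5
eef_pos: [0.5174, -0.004, 0.226]
orientation: [-2.023, -2.403, 0.001]
ft_force: [0.5, 0.1, 0.1]
finger_gap: 0.0696
grasp_force: 0.0
```

Run:
```python
from h import *
s,im=shot("w9");print(s["eef_pos"],s["orientation"])
sc=snapshot("scene");
cv2.imwrite("pics/f1.png",np.vstack([cv2.resize(im[90:290,170:470,::-1],(450,300)),cv2.resize(sc[120:320,230:530,::-1],(450,300))]))
```

```text
[ 0.51742415 -0.00400228  0.22602072] [-2.02264528e+00 -2.40292828e+00  6.85682531e-04]
```

Emit:
move_arm([
  {"jaw": 0.8,"dp": [0,1,0],"turn": 0},
  {"jaw": 0.8,"dp": [0,1,0],"turn": 0},
  {"jaw": 0.8,"dp": [0,0,0],"turn": 0},
  {"jaw": 0.8,"dp": [0,0,0],"turn": 0},
  {"jaw": 0.8,"dp": [0,0,0],"turn": 0},
  {"jaw": 0.8,"dp": [0,0,0],"turn": 0},
  {"jaw": 0.8,"dp": [0,0,0],"turn": 0},
  {"jaw": 0.8,"dp": [0,0,0],"turn": 0},
])

```text
clock: 57.27
eef_pos: [0.5764, 0.0057, 0.227]
orientation: [2.024, 2.402, 0.001]
ft_force: [-0.9, 0.6, 0.3]
finger_gap: 0.0695
grasp_force: 0.0
```

Run:
```python
from h import *
s,im=shot("w10")
def blobs(im,C):
    hsv=cv2.cvtColor(im,cv2.COLOR_BGR2HSV);H,S,V=cv2.split(hsv);o=[]
    for k,m in dict(brass=(H>12)&(H<35)&(S>120)&(V>90),dark=(V<75),slot=(V<170)&(V>20)&(S<60)).items():
        m=m.astype(np.uint8);m[:100]=0;m[262:]=0;m[:,:150]=0;m[:,460:]=0
        n,l,st,ce=cv2.connectedComponentsWithStats(m)
        for i in range(1,n):
            if 45<st[i,4]<3000:
                c=cv2.findContours((l==i).astype(np.uint8),0,cv2.CHAIN_APPROX_NONE)[0][0][:,0]
                r=cv2.minAreaRect((plane(C,c,.048)[:,:2]*1000).astype(np.float32));
                if k!="slot" or 170<st[i,4]<230: o.append((k,st[i,4],ce[i].round(1).tolist(),np.round(r[0],1).tolist(),np.round(r[1],1).tolist(),round(r[2],1)))
    return o
for t in ("w9","w10"):
    im,C=load(t);print(t)
    for b in blobs(im,C): print(*b)
```

```text
w9
brass 225 [366.4, 241.6] [560.4, -23.8] [15.5, 16.2] 11.3
brass 58 [338.7, 247.6] [535.7, -33.6] [7.7, 7.1] 9.8
dark 1961 [305.9, 145.7] [488.1, 56.5] [52.6, 39.5] 10.0
dark 117 [367.1, 145.0] [543.7, 66.7] [4.4, 36.1] 6.3
dark 50 [381.2, 145.1] [557.0, 70.2] [6.4, 26.3] 0.8
dark 128 [394.2, 140.5] [567.4, 76.2] [17.2, 8.5] 56.0
dark 116 [409.0, 140.6] [581.2, 78.4] [8.0, 17.2] 57.2
dark 122 [393.5, 155.5] [569.1, 61.6] [11.3, 11.2] 11.4
dark 116 [408.4, 156.3] [583.0, 64.5] [16.1, 8.0] 56.0
dark 1613 [352.6, 231.3] [545.8, -20.0] [51.3, 42.9] 9.8
slot 215 [262.0, 188.8] [454.6, 10.6] [4.4, 44.6] 10.4
slot 215 [434.7, 189.3] [615.4, 39.0] [4.8, 44.6] 9.4
w10
brass 232 [303.3, 240.6] [560.3, -23.7] [16.4, 16.1] 9.7
brass 57 [272.6, 246.7] [531.4, -34.3] [6.9, 7.3] 7.5
dark 2070 [244.6, 146.4] [491.2, 56.9] [57.0, 39.2] 9.6
dark 129 [325.1, 138.5] [564.5, 75.4] [17.4, 7.8] 55.1
dark 122 [340.5, 138.6] [578.9, 78.7] [11.8, 11.0] 10.1
dark 133 [325.0, 153.7] [566.6, 62.0] [8.4, 17.5] 54.5
dark 124 [340.4, 153.7] [581.1, 63.6] [11.0, 12.0] 10.0
dark 1652 [292.7, 230.6] [546.4, -19.8] [52.1, 43.0] 9.5
slot 216 [378.4, 186.9] [620.9, 39.9] [4.1, 45.5] 9.8
slot 223 [206.6, 189.1] [460.0, 11.7] [5.0, 45.0] 9.9
```

View pics/f1.png

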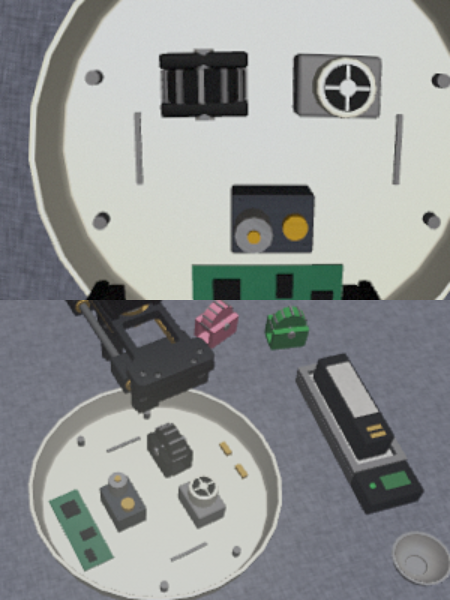

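All three stand square in the shell, and the battery lies in the charger. I'll compare the positions with the start.

Run:
```python
from h import *
C=[load(t)[1] for t in ("w1","w2","w9","w10")]
F=dict(pinion=((365.9,237.7),(302.6,237.8),(366.4,241.6),(303.3,240.6)),can=((338.4,244.7),(271.6,245),(338.7,247.6),(272.6,246.7)),
 fan=((396.5,142.7),(327.1,141.2),(401.3,148.2),(332.8,146.1)),wheel=((303.4,144),(241.6,145.8),(305.9,145.7),(244.6,146.4)),slotR=((432.2,183.6),(375.9,181.3),(434.7,189.3),(378.4,186.9)))
for k,v in F.items():
    a=tri(C[:2],v[:2])[0];b=tri(C[2:],v[2:])[0];print(k,a.round(4),b.round(4),((b-a)*1000).round(1))
# fan box yaw and battery height in charger from top+scene strips
c=[];
for n in("top","scene"):
    im=snapshot(n);hsv=cv2.cvtColor(im,cv2.COLOR_RGB2HSV);m=cv2.inRange(hsv,(14,100,90),(35,255,255))
    box={"top":(slice(190,310),slice(150,210)),"scene":(slice(150,270),slice(425,520))}[n]
    z=np.zeros_like(m);z[box]=m[box];y,x=np.nonzero(z);print(n,len(x),x.std(),y.std());c.append((x.mean(),y.mean()))
print("strips",tri([cam("top"),cam("scene")],c))
```

```text
pinion [ 0.5605 -0.0222  0.0518] [ 0.5601 -0.0223  0.0514] [-0.4 -0.1 -0.5]
can [ 0.5339 -0.0265  0.072 ] [ 0.5335 -0.0271  0.0696] [-0.4 -0.6 -2.4]
fan [0.5718 0.0709 0.0651] [0.572  0.0705 0.064 ] [ 0.2 -0.4 -1.1]
wheel [0.4895 0.0563 0.0289] [0.488  0.0557 0.0286] [-1.5 -0.6 -0.3]
slotR [0.627  0.0353 0.0121] [0.6267 0.0356 0.013 ] [-0.3  0.4  0.8]
top 63 2.6116779430099215 2.765824622108573
scene 61 3.092674112015069 2.4855400146051103
strips (array([0.55968261, 0.31103643, 0.0614238 ]), np.float64(0.0008989291314742536))
```

All modules are back within about 1.5 mm and still upright. The battery top is at 61 mm against an expected 62 mm, so it's fully down. The gripper is clear, so I'm handing in.

```bash
python3 -c "
from workcell import *
print(close_job())"
```

```text
the job is handed in; nothing more can be done
None
```

The job is handed in at about 57 s: the battery lies label up and fully down in the charger, and the wheel, fan and gearmotor are back upright and square in the shell, within about 1.5 mm of where they started.

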